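# Prop the chest lid open and put the tee coupon away

### The arm

A 7-joint arm with a two-finger parallel gripper is mounted at the origin on a cart in front of the work surface, level with it; the furniture and walls round the work are solid. World frame = base frame: x ahead of the robot, y to its left, z up, the work surface at z = 0. Lengths are in m, angles in rad, forces in N, time in s.
With the tool pointing down it reaches from about 0.425 to 0.925 m from the base axis. Payload 6.8 kg.
Tool frame: the origin (TCP) lies on the centre line of the jaws, within the pads' length; the fingertips stand ahead of it and the grasp point (between the pads) lies 11 mm behind it (bot.tips_ahead is the x of the fingertips in the tool frame, in m); x points along the fingers, z is the direction in which the jaws open and shut, and the axes are right-handed (so a half turn about x gives the same grasp; the last joint's range is limited). The gripper opens to 88 mm and grips with 3 to 60 N. Pads are 20 mm wide; open, the fingers measure 115 mm over their backs; the gripper's body (75 mm by 178 mm) begins 61 mm behind the grasp point.
Start: joints at [-0.881, 0.477, 0.022, 1.555, -0.011, 1.109, -0.083], TCP at [0.483, 0.471, 0.192] pointing down, gripper open.
Joint ranges: [-2.96, 2.96], [-0.34, 2.1], [-1.41, 1.46], [0.24, 2.44], [-1.37, 4.51], [0.17, 1.92], [-2.96, 2.96]. Speed limits (rad/s): [2.39, 2.39, 3.14, 3.14, 3.14, 3.14, 3.14].

### API

Orientations are given as a 3x3 rotation matrix whose columns are the frame's x, y, z axes.
In Python, from workcell import bot gives the robot as it stands.
- The arm moves only by the tool step_arm, never from a script. Its argument "rows" is a list of rows, each a list of 7 numbers: the finger opening in m, from 0 to 0.0878, then the shift along the world's x, y, z in m, then the turn, a rotation vector about the world's x, y, z in degrees. A call has 1 to 20 rows; each row shifts and turns the pose as measured when the row begins; what a row does not reach is not made up. A row lasts 1/10 s, in which the tool goes at most 50 mm and 8.59 degrees, less where a joint would pass 70% of its speed; a pose out of reach is approached as far as the arm can. A call is refused whole if a number of a shift passes 0.05 or a number of a turn 8.59, either way. A call with a gripper value outside its range is refused whole. The fingers move at their own pace and stop on an object; "force" is the grip in N (left out, the last holds). Time passes only in rows, so rows that do not move let the fingers close. It gives the time, the measured TCP pose, the force and the opening at its end, in the units of the state.
- bot.state(): the state, without advancing time (a new reading comes with each control period).
- bot.camera(name): name is "scene" or "top" or "wrist"; returns a dict with "color" (384x512x3 uint8, red, green, blue), "range_z" (384x512 float32, m along the optical axis (not along the pixel's ray), 0 where there is no reading), "camera_matrix" (3x3 intrinsics, pixels), "rvec" (rotation vector, rad) and "tvec" (3), from world to camera coordinates, as OpenCV has them. Camera axes: x right, y down, z forward; pixel columns grow to the right and rows downward; lengths in m; the calibration is good to about 2 mm. The wrist camera is an equidistant fisheye: a pixel r from the principal point sees the ray r / f radians off the axis. A picture is of the moment at which its call begins.
- bot.finish_job(): hands the job in, once; it reports no verdict.
The state is a dict: "clock": time; "joint_positions": joint angles; "qvel": joint speeds; "joint_efforts": joint torques, N m; "ee_pos": TCP position; "tcp_rot": TCP orientation; "ft_force": force on the tool from outside, world axes, zero at the start; "wrist_torque": the same for the moment, N m; "grip_width": opening from 0.0 (shut) to 1.0 (fully open).
Only numpy, scipy, OpenCV 4.12 (cv2) and the standard library are available. Lean on these libraries where they do the work, as an engineer would, in place of code of your own. Each camera call takes 0.05 s, during which the arm holds its last target.

### The job

Put the welded tee coupon away in the grey sheet-metal chest. Swing the lid up all the way by the T-shaped grip on its top, next swing the prop rod on the chest's right side up as far as it goes, then bring the lid back down until the pin at the rod's end sits in the hole of the lid's lug and the rod carries the lid. Last, stand the tee coupon upright on the chest floor; leave the lid propped and the other loose things where they lie.

Things in the scene. Friction and masses are not known exactly. Their poses are not given: they have to be found in the camera images.
- chest: grey open-topped sheet-metal chest, 200 (x) x 240 (y) x 80 mm high, walls and floor 6 mm thick, fixed to the table. Origin: centre of its underside, on the table. Its x axis points from the front wall (nearest the robot) to the back wall, where the lid is hinged; y to its left; z up. It may stand turned about z. The inner floor is 6 mm above the origin.
- lid_hinge (a point): middle of the lid's hinge line, at the top of the chest's back wall: 100 mm behind (+x of the chest) and 80 mm above the chest's origin. The line runs along the chest's y. Fixed to the chest.
- lid (a joint): lid angle, rad: 0 shut (level, covering the chest), grows as the front edge is lifted up and back, 1.55 at its stop (just short of upright). The lid is a 202 x 244 x 4 mm panel, 0.7 kg; lifting it takes about 5 N at the grip. The hinge is damped (0.8 N m s/rad) and has some friction: let go above about 1.36 rad the lid stays; below about 1.30 rad it slowly sinks. With the rod's pin home in the hole it rests at 1.20 rad.
- lid_grip (a point): centre of the lid's T-shaped grip: a black round bar 40 mm long along the chest's y, 20 mm in diameter, on a 12 mm thick post in the middle. 165 mm from the hinge line along the lid, 36 mm above the lid's underside plane (which passes through the hinge line); 116 mm above the table when shut. Both end faces of the bar can be pinched (40 mm wide along the chest's y), and the bar then turns between the pads as the lid swings. With the lid open it is on the lid's back side.
- lid_hole (a point): centre of the 19 mm wide holding hole, at the lid's underside, in a 6 mm thick steel lug that sticks out of the lid's right edge (chest -y): 120 mm from the hinge line along the lid, 162 mm to the right of the chest's middle. Above the stowed rod when the lid is shut.
- prop (a joint): prop rod angle, rad: 0 stowed (level, pointing to the chest's back), grows as its free end is lifted; 0.787 at its stop, the angle at which the pin meets the hole of the lid. The pivot is stiff (0.14 N m), so the rod stays where it is left. It can only be raised to the stop with the lid open above about 1.42 rad; starts between 0 and 0.07.
- prop_pivot (a point): pivot of the prop rod, on the right side of the chest near its front: at x -80, y -162, z +55 mm in the chest's frame; axis along the chest's y. Fixed to the chest.
- prop_grip (a point): point on the rod's axis 110 mm from the pivot, a good place to pinch it: the rod is round steel 10 mm in diameter, its axis 42 mm outside the chest's side wall; stowed it lies about 55 mm above the table.
- prop_pin (a point): base of the pin at the rod's free end (centre of the collar's face), 193 mm from the pivot. The pin is 9 mm in diameter and 13 mm long, bent 24 degrees below the rod's line; a 28 mm collar at its base carries the lid. When home it coincides with point lid_hole.
- tee_center (a point): centre (half-way up) of the welded tee coupon: dark steel, base plate 50 (x) x 80 (y) x 8 mm with an upright web 8 mm thick (x), 76 mm long (y), 35 mm tall standing along its middle; 43 mm tall in all, about 0.4 kg. z up. Origin 21.5 mm above its underside. Pinch the web across its thickness. It is the only loose thing shaped like an upside-down T.
- lap: bystander: lap-joint coupon of two overlapped dark steel plates, 88 x 110 x 12 mm; origin under its centre. Leave it where it lies.
- angle: bystander: stub of dark angle steel, 40 x 120 x 40 mm; origin under its centre. Leave it where it lies.
- gauge: bystander: flat steel weld gauge, 60 x 53 x 9 mm, to the right of the chest; origin under its centre. Leave it where it lies.

How it is judged:
On the way, in this order (a step that is already met when the one before it is completed fails the run):
1. the lid is swung up all the way (value of joint lid above 1.42 rad), for 0.2 s.
2. the prop rod is swung up to its stop (value of joint prop above 0.75 rad), for 0.2 s.
3. the lid is brought down onto the rod, the pin home in the hole (value of joint lid between 1.16 and 1.24 rad and value of joint prop above 0.75 rad and distance between lid_hole and prop_pin below 0.008 m), for 0.3 s.
4. the tee coupon stands upright on the chest floor (x of tee_center in the frame of chest between -0.09 and 0.09 m and y of tee_center in the frame of chest between -0.11 and 0.11 m and z of tee_center in the frame of chest between 0.015 and 0.036 m and angle between tee_center's own z axis and vertical below 0.12 rad), for 0.2 s.
At the end, for the whole second after the job is handed in: The lid rests on the prop rod with the pin home in the hole (lid angle 1.16 to 1.24 rad, rod angle above 0.75 rad, pin base within 8 mm of the hole), and the tee coupon stands upright (within 0.12 rad) on the chest floor inside the walls (all of step 3 and all of step 4 and velocity of joint lid below 0.05 rad/s); the robot touches nothing.
It fails at once if another loose thing (lap coupon, angle stub or weld gauge) is shifted by more than 40 mm (distance of any of lap, angle, gauge from where it was at the start of the episode above 0.04 m).
It also fails if it takes over 72 s, if anything falls off the work surface, if the arm or the gripper's body presses on something with over 40 N, if the wrist force passes 120 N, or if a joint passes its speed limit or range.

## Working session

There is one attempt and no reset: what is moved stays moved. The work goes in short steps, Python scripts to look and compute and a tool call to move; the robot and the scene stay as the last step left them, time stands still between calls to the robot, and variables do not carry over. Pictures are saved under pics/ and viewed, and the job is handed in when it is done.

Besides the shell and the picture viewer there is one more tool, called after "Emit:" as name(argument=value, ...) on one line, values as JSON. step_arm: Moves the arm, as the interface text tells. Its arguments: {"type":"object","properties":{"rows":{"type":"array","items":{"type":"array","items":{"type":"number"}}},"force":{"type":"number"}},"required":["rows"]}

```bash
ls; mkdir -p pics
cat > h.py <<'E'
import numpy as np, cv2
from workcell import bot
def snap(n,fn):
    c=bot.camera(n); cv2.imwrite('pics/'+fn,cv2.cvtColor(c['color'],cv2.COLOR_RGB2BGR)); np.savez('pics/'+fn+'.npz',**c); return c
def load(fn): return dict(np.load('pics/'+fn+'.npz'))
def pts(c):
    K=c['camera_matrix'];R=cv2.Rodrigues(c['rvec'])[0];t=np.ravel(c['tvec']);z=c['range_z'].astype(float)
    v,u=np.mgrid[:z.shape[0],:z.shape[1]]
    P=np.stack([(u-K[0,2])/K[0,0]*z,(v-K[1,2])/K[1,1]*z,z],-1)
    W=(P-t)@R; W[z==0]=np.nan; return W
def st():
    s=bot.state(); print({k:np.round(s[k],3).tolist() for k in s})
E
python3 - <<'E'
from h import *
st(); print(bot.tips_ahead)
for n in ('scene','top','wrist'):
    c=snap(n,n+'0.png'); print(n,c['camera_matrix'].round(1).tolist(),c['rvec'].ravel(),c['tvec'].ravel())
E
```

```text
pics
{'clock': 0.0, 'joint_positions': [-0.881, 0.478, 0.022, 1.556, -0.011, 1.109, -0.083], 'qvel': [0.001, 0.001, 0.002, 0.001, -0.001, -0.0, 0.0], 'joint_efforts': [0.0, -58.285, 1.535, -27.26, -0.054, 0.017, 0.0], 'ee_pos': [0.483, 0.471, 0.192], 'tcp_rot': [[-0.001, -0.698, 0.716], [-0.001, 0.716, 0.698], [-1.0, -0.0, -0.002]], 'ft_force': [0.227, 0.14, -0.044], 'wrist_torque': [0.009, -0.025, 0.019], 'grip_width': 1.0}
0.008
scene [[394.4, 0.0, 242.3], [0.0, 394.4, 194.9], [0.0, 0.0, 1.0]] [ 2.4620744   0.35654403 -0.12060761] [-0.50599016 -0.04827467  1.229373  ]
top [[485.0, 0.0, 254.1], [0.0, 485.0, 189.3], [0.0, 0.0, 1.0]] [ 2.1694319  -2.18864634  0.07902436] [2.35527691e-04 5.47187921e-01 1.33019185e+00]
wrist [[297.3, 0.0, 256.7], [0.0, 297.3, 191.3], [0.0, 0.0, 1.0]] [-2.6644142  -1.08442542 -0.15102139] [-0.67387656 -0.03377766  0.38978613]
```

View pics/scene0.png

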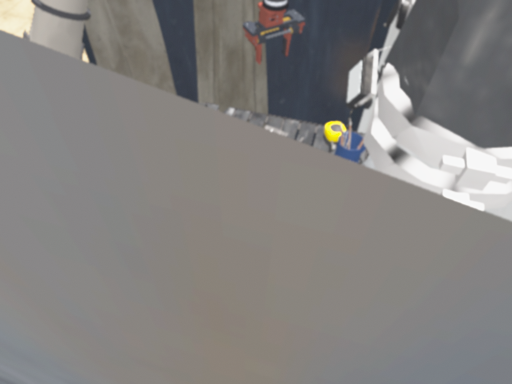

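View pics/top0.png

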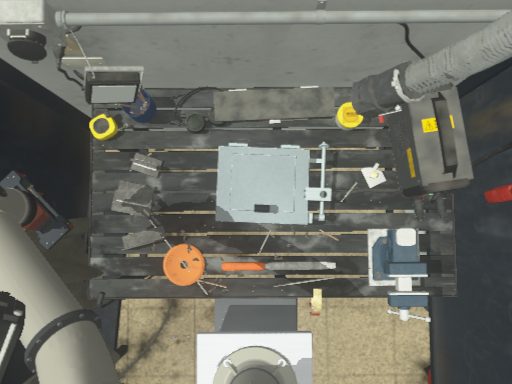

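View pics/wrist0.png

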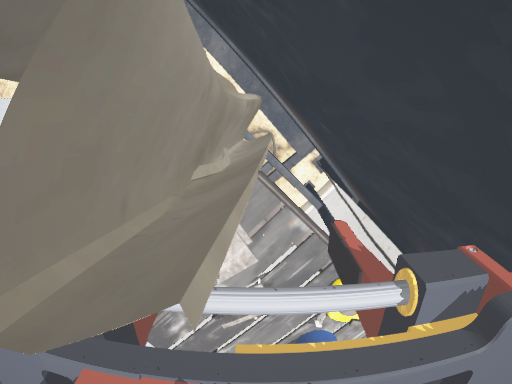

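Run:
```python
from h import *
c=load('top0.png'); im=cv2.cvtColor(c['color'],cv2.COLOR_RGB2BGR)
cv2.imwrite('pics/z1.png',cv2.resize(im[130:310,85:285],None,fx=4,fy=3.3,interpolation=2)[:600])
cv2.imwrite('pics/z2.png',cv2.resize(im[130:240,200:400],None,fx=4,fy=4,interpolation=2))
W=pts(c)
np.set_printoptions(precision=3,suppress=True)
for p in [(220,150),(306,152),(218,218),(305,220),(264,180),(266,209),(322,150),(322,218),(318,194),(323,170),(146,163),(130,197),(142,240),(110,170),(373,177),(350,190),(400,260),(430,140),(310,185)]:
    print(p,W[p[1],p[0]])
```

```text
(220, 150) [0.648 0.085 0.085]
(306, 152) [ 0.641 -0.145  0.082]
(218, 218) [0.467 0.091 0.084]
(305, 220) [ 0.46  -0.139  0.081]
(264, 180) [ 0.567 -0.032  0.079]
(266, 209) [ 0.488 -0.035  0.127]
(322, 150) [ 0.659 -0.199  0.   ]
(322, 218) [ 0.465 -0.187  0.062]
(318, 194) [ 0.528 -0.174  0.086]
(323, 170) [ 0.594 -0.191  0.07 ]
(146, 163) [0.621 0.293 0.043]
(130, 197) [0.529 0.344 0.013]
(142, 240) [0.409 0.312 0.001]
(110, 170) [ 0.701  0.64  -0.772]
(373, 177) [ 0.58  -0.339  0.011]
(350, 190) [ 0.544 -0.275  0.005]
(400, 260) [ 0.355 -0.376  0.119]
(430, 140) [ 0.649 -0.433  0.205]
(310, 185) [ 0.56  -0.163  0.001]
```

View pics/z1.png

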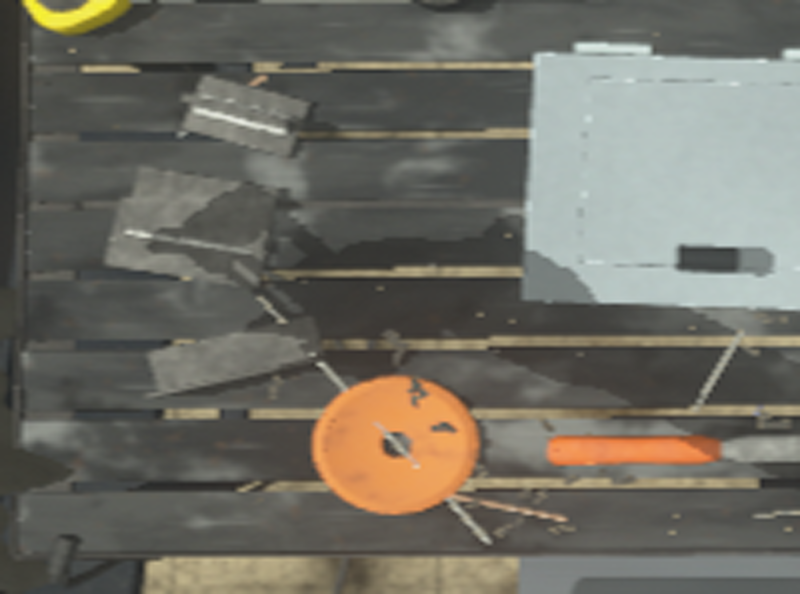

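View pics/z2.png

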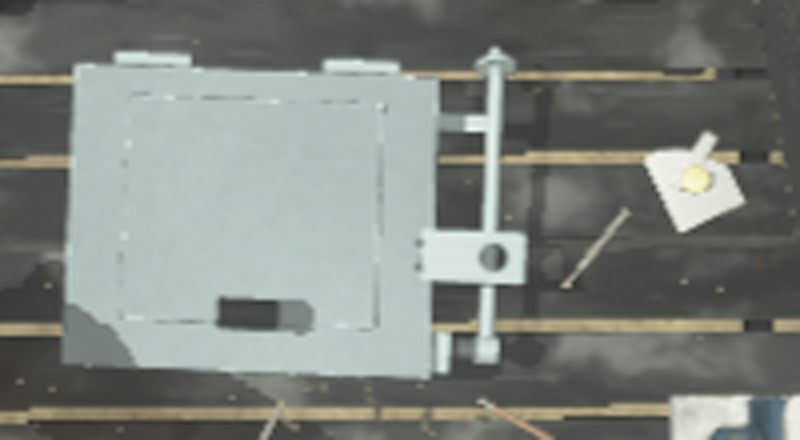

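Run:
```python
from h import *
np.set_printoptions(precision=4,suppress=True)
c=load('top0.png');W=pts(c)
m=(abs(W[...,2]-.084)<.012)|((W[...,2]>.09)&(W[...,2]<.14))
m[:, :205]=0;m[:,340:]=0;m[:130]=0;m[240:]=0
m=cv2.morphologyEx(m.astype(np.uint8),cv2.MORPH_OPEN,np.ones((15,15)))
K=c['camera_matrix'];R=cv2.Rodrigues(c['rvec'])[0];t=c['tvec'].ravel()
cn=max(cv2.findContours(m,0,1)[0],key=cv2.contourArea)[:,0].astype(float)
def ray(uv,z):
    d=np.c_[(uv[:,0]-K[0,2])/K[0,0],(uv[:,1]-K[1,2])/K[1,1],np.ones(len(uv))]@R; o=-R.T@t
    s=(z-o[2])/d[:,2]; return o+d*s[:,None]
P=ray(cn,.084)[:,:2].astype(np.float32)
r=cv2.minAreaRect(P); print(r,cv2.boxPoints(r))
print('lid z',np.median(W[...,2][m>0]))
# grip
g=(W[...,2]>.105)&(W[...,2]<.14); g[:, :205]=0;g[:,340:]=0;g[:190]=0;g[240:]=0
print('grip',W[g].mean(0),np.percentile(W[g],[2,98],axis=0),g.sum())
r=cv2.minAreaRect(W[g][:,:2].astype(np.float32));print(r)
# tee
b=(W[...,2]>.03)&(W[...,2]<.06); b[:,:120]=0; b[:,175:]=0; b[:145]=0;b[185:]=0
r=cv2.minAreaRect(W[b][:,:2].astype(np.float32));print('web',r,W[b].mean(0),b.sum())
b=(W[...,2]>.004)&(W[...,2]<.06); b[:,:120]=0; b[:,175:]=0; b[:145]=0;b[182:]=0
b=cv2.morphologyEx(b.astype(np.uint8),cv2.MORPH_OPEN,np.ones((3,3)))>0
print('tee',cv2.minAreaRect(W[b][:,:2].astype(np.float32)),b.sum())
# rod
q=(W[...,2]>.03)&(W[...,2]<.1); q[:,:316]=0;q[:,330:]=0;q[:140]=0;q[225:]=0
for v in range(142,224,4):
    if q[v].any(): print(v,W[v][q[v]].mean(0),q[v].sum())
```

```text
((0.5569527745246887, -0.027676843106746674), (0.24181891977787018, 0.20819491147994995), 89.45132446289062) [[ 0.4517 -0.1476]
 [ 0.6599 -0.1496]
 [ 0.6622  0.0922]
 [ 0.454   0.0942]]
lid z 0.08469682498707062
grip [ 0.4902 -0.0259  0.1233] [[ 0.4807 -0.0431  0.1152]
 [ 0.4988 -0.0071  0.1293]] 112
((0.48980608582496643, -0.02513868361711502), (0.03615455701947212, 0.018263788893818855), 89.55282592773438)
web ((0.6206400990486145, 0.2989382743835449), (0.07604563236236572, 0.007957367226481438), 71.78052520751953) [0.6203 0.2977 0.042 ] 84
tee ((0.6209222078323364, 0.29997846484184265), (0.08098918199539185, 0.04844067618250847), 67.6014175415039) 353
142 [ 0.6713 -0.1961  0.0629] 3
146 [ 0.6592 -0.1936  0.0694] 10
150 [ 0.6484 -0.1948  0.069 ] 3
154 [ 0.6373 -0.193   0.07  ] 4
158 [ 0.6264 -0.1928  0.0704] 4
162 [ 0.6173 -0.1862  0.0575] 10
166 [ 0.6054 -0.1932  0.0645] 4
170 [ 0.5939 -0.1909  0.0695] 3
174 [ 0.5833 -0.1909  0.0681] 3
178 [ 0.5728 -0.1897  0.0651] 4
182 [ 0.5619 -0.1896  0.0649] 4
186 [ 0.5511 -0.1893  0.0655] 4
190 [ 0.5386 -0.1861  0.0868] 14
194 [ 0.5287 -0.1865  0.0768] 11
198 [ 0.5175 -0.186   0.0846] 14
202 [ 0.5082 -0.1877  0.0608] 3
206 [ 0.4974 -0.1863  0.0598] 4
210 [ 0.4866 -0.1859  0.0612] 4
214 [ 0.4758 -0.1857  0.061 ] 6
218 [ 0.4651 -0.1813  0.0622] 9
```

Run:
```python
from h import *
np.set_printoptions(precision=4,suppress=True)
c=load('top0.png');W=pts(c)
K=c['camera_matrix'];R=cv2.Rodrigues(c['rvec'])[0];t=c['tvec'].ravel()
def ray(uv,z):
    uv=np.array(uv,float)
    d=np.c_[(uv[:,0]-K[0,2])/K[0,0],(uv[:,1]-K[1,2])/K[1,1],np.ones(len(uv))]@R; o=-R.T@t
    s=(z-o[2])/d[:,2]; return o+d*s[:,None]
m=(W[...,2]>.075)&(W[...,2]<.14)
L=[(np.where(m[v,205:260])[0][0]+205-.5,v) for v in range(155,218,2)]
Rr=[(265+np.where(~m[v,265:330])[0][0]-.5,v) for v in list(range(155,184,2))+list(range(204,219,2))]
F=[(u,200+np.where(m[200:240,u])[0][-1]+.5) for u in range(222,302,3)]
B=[(u,130+np.where(m[130:170,u])[0][0]-.5) for u in range(222,302,3)]
for n,e in zip('LRFB',(L,Rr,F,B)):
    P=ray(e,.084)[:,:2].astype(np.float32); l=cv2.fitLine(P,cv2.DIST_HUBER,0,.001,.001).ravel(); print(n,l, np.degrees(np.arctan2(l[1],l[0])))
    print(np.array(e)[:,0 if n in'LR' else 1])
h=(W[...,2]<.075)
gray=cv2.cvtColor(c['color'],cv2.COLOR_RGB2GRAY)
print(gray[188:200,316:332])
```

```text
L [ 0.9987 -0.0502  0.5565  0.0938] -2.8762767
[218.5 218.5 218.5 217.5 217.5 217.5 217.5 217.5 217.5 217.5 217.5 217.5
 217.5 217.5 216.5 216.5 216.5 216.5 216.5 216.5 216.5 216.5 216.5 216.5
 216.5 215.5 215.5 215.5 215.5 215.5 216.5 215.5]
R [ 0.9984 -0.0568  0.5413 -0.1492] -3.2570305
[309.5 301.5 309.5 309.5 309.5 309.5 283.5 309.5 309.5 308.5 308.5 308.5
 308.5 274.5 308.5 308.5 307.5 307.5 307.5 307.5 307.5 307.5 307.5]
F [ 0.0452  0.999   0.4543 -0.0137] 87.41195
[221.5 221.5 221.5 221.5 221.5 221.5 221.5 221.5 222.5 222.5 222.5 222.5
 222.5 222.5 222.5 222.5 222.5 223.5 223.5 223.5 223.5 223.5 223.5 223.5
 223.5 224.5 224.5]
B [ 0.052   0.9986  0.6573 -0.0268] 87.01882
[145.5 145.5 145.5 142.5 142.5 142.5 142.5 142.5 142.5 146.5 146.5 146.5
 146.5 147.5 147.5 147.5 147.5 147.5 147.5 147.5 144.5 144.5 144.5 144.5
 144.5 144.5 148.5]
[[226 226 225 225 225 224 223 218 207 201 201 200 199 189 158 115]
 [225 225 225 225 225 225 224 223 223 224 224 224 224 224 213 156]
 [223 223 223 223 222 218 212 206 207 215 221 222 222 222 212 160]
 [222 221 221 220 208 174 146 124 117 166 212 220 221 221 209 151]
 [224 223 223 215 177 139 142 130  98  94 168 217 221 221 210 154]
 [225 225 224 200 137 137 143 129  96  71 135 204 223 222 211 156]
 [223 223 223 193 126 138 143 124  87  71 126 197 222 222 211 153]
 [222 222 222 201 146 137 143 123  86  72 140 206 220 220 198 129]
 [225 225 225 217 179 145 143 123  90 101 175 220 221 221 198 125]
 [224 224 224 224 214 184 162 143 135 177 214 223 222 222 198 120]
 [222 222 222 221 221 218 213 211 212 218 220 221 220 220 196 118]
 [219 218 218 219 219 220 221 221 221 221 221 221 221 221 196 117]]
```

Emit:
step_arm(rows=[[0.0878,0,-0.05,0,0,0,4.3],[0.0878,0,-0.05,0,0,0,4.3],[0.0878,0,-0.05,0,0,0,4.3],[0.0878,0,-0.05,0,0,0,4.3],[0.0878,0,-0.05,0,0,0,4.3],[0.0878,0,-0.05,0,0,0,4.3],[0.0878,0,-0.05,0,0,0,4.3],[0.0878,0,-0.05,0,0,0,4.3],[0.0878,0,-0.05,0,0,0,4.3],[0.0878,0,-0.04,0,0,0,4.3],[0.0878,0,0,0,0,0,0]])

```text
clock: 1.25
ee_pos: [0.4746, -0.0234, 0.1888]
tcp_rot: [[-0.004, -1.0, 0.012], [-0.004, 0.012, 1.0], [-1.0, 0.004, -0.004]]
ft_force: [0.1, -0.2, -0.2]
grip_width: 1.0
```

Run:
```python
from h import *
st()
for n in ('scene','wrist'):
    c=snap(n,n+'1.png')
R=cv2.Rodrigues(c['rvec'])[0]; s=bot.state()
o=-R.T@c['tvec'].ravel(); print(o, s['tcp_rot'].T@(o-s['ee_pos']) if hasattr(s['tcp_rot'],'T') else np.array(s['tcp_rot']).T@(o-np.array(s['ee_pos'])))
```

```text
{'clock': 1.25, 'joint_positions': [-0.185, 0.151, 0.11, 2.026, -0.015, 0.97, 1.492], 'qvel': [-0.021, -0.003, -0.061, 0.0, -0.027, -0.004, -0.073], 'joint_efforts': [0.7, -34.786, 1.355, -25.03, 0.142, 0.078, 1.381], 'ee_pos': [0.475, -0.023, 0.189], 'tcp_rot': [[-0.004, -1.0, 0.012], [-0.004, 0.012, 1.0], [-1.0, 0.004, -0.004]], 'ft_force': [0.145, -0.185, -0.247], 'wrist_torque': [0.066, 0.023, -0.063], 'grip_width': 1.0}
[ 0.39963522 -0.01964816  0.38005565] [-0.19106598  0.07609357 -0.00259601]
```

View pics/scene1.png

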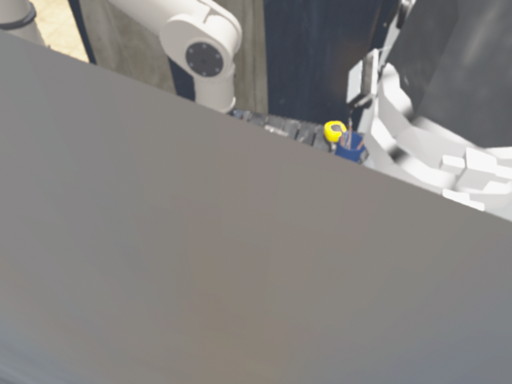

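View pics/wrist1.png

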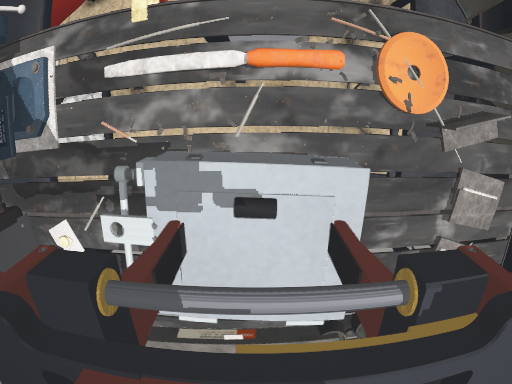

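Emit:
step_arm(rows=[[0.0878,0.01,-0.001,0,0,0,-1.5],[0.0878,0.006,-0.001,-0.02,0,0,-0.7],[0.0878,0,0,-0.025,0,0,0],[0.0878,0,0,-0.025,0,0,0],[0.0878,0,0,-0.01,0,0,0],[0.0878,0,0,0,0,0,0]])

```text
clock: 1.95
ee_pos: [0.4973, -0.0089, 0.1068]
tcp_rot: [[0.001, -0.999, 0.042], [0.002, 0.042, 0.999], [-1.0, -0.001, 0.002]]
ft_force: [0.3, -1.1, -1.0]
grip_width: 1.0
```

Run:
```python
from h import *
c=snap('wrist','wrist2.png');c=snap('top','top2.png')
cv2.imwrite('pics/z3.png',cv2.resize(cv2.imread('pics/top2.png')[120:300,180:380],None,fx=3.3,fy=3.3,interpolation=2))
```

```text
(no output)
```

View pics/wrist2.png

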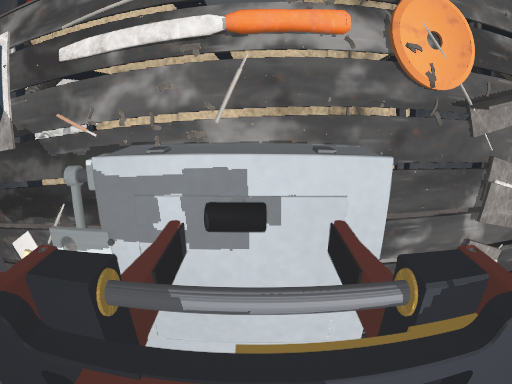

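Emit:
step_arm(rows=[[0.0878,-0.004,-0.01,0,0,0,0],[0.0878,-0.003,-0.006,0,0,0,0],[0.0878,0,0,0,0,0,0]])

```text
clock: 2.35
ee_pos: [0.4925, -0.0264, 0.1109]
tcp_rot: [[0.008, -0.999, 0.042], [0.002, 0.042, 0.999], [-1.0, -0.008, 0.002]]
ft_force: [-0.1, -0.2, 0.5]
grip_width: 1.003
```

Emit:
step_arm(force=20, rows=[[0.0878,-0.002,0,-0.005,0,0,0],[0.05,0,0,0,0,0,0],[0.03,0,0,0,0,0,0],[0.03,0,0,0,0,0,0],[0.03,0,0,0,0,0,0],[0.03,0,0,0,0,0,0]])

```text
clock: 2.95
ee_pos: [0.4908, -0.0267, 0.1065]
tcp_rot: [[0.01, -0.999, 0.043], [0.003, 0.043, 0.999], [-1.0, -0.01, 0.003]]
ft_force: [-1.4, -0.7, 0.3]
grip_width: 0.586
```

Run:
```python
from h import *
st();c=snap('wrist','wrist3.png')
cosd=np.cos
# path in world from start: increments per angle
ex=np.array([np.cos(.05),-np.sin(.05)])
def g(t): 
    return np.array([-.165*np.cos(t)+.036*np.sin(t), .165*np.sin(t)+.036*np.cos(t)])
ts=np.arange(0,1.561,.0775)
P=np.array([g(t) for t in ts]); d=np.diff(P,axis=0)
for t,a,b in zip(ts[1:],d,P[1:]-P[0]): print(round(t,3),(a[0]*ex).round(4),a[1].round(4),'cum',(b[0]*ex).round(4),b[1].round(4))
```

```text
{'clock': 2.95, 'joint_positions': [-0.161, 0.281, 0.106, 2.083, -0.045, 0.769, 1.5], 'qvel': [-0.001, -0.0, -0.002, -0.002, -0.001, 0.0, 0.0], 'joint_efforts': [0.029, -39.727, 1.543, -21.364, 0.011, 0.038, -0.0], 'ee_pos': [0.491, -0.027, 0.107], 'tcp_rot': [[0.01, -0.999, 0.043], [0.003, 0.043, 0.999], [-1.0, -0.01, 0.003]], 'ft_force': [-1.351, -0.67, 0.312], 'wrist_torque': [0.039, 0.029, -0.008], 'grip_width': 0.586}
0.078 [ 0.0033 -0.0002] 0.0127 cum [ 0.0033 -0.0002] 0.0127
0.155 [ 0.0042 -0.0002] 0.0124 cum [ 0.0075 -0.0004] 0.025
0.232 [ 0.0052 -0.0003] 0.012 cum [ 0.0127 -0.0006] 0.037
0.31 [ 0.0061 -0.0003] 0.0116 cum [ 0.0188 -0.0009] 0.0486
0.388 [ 0.007  -0.0003] 0.0111 cum [ 0.0258 -0.0013] 0.0597
0.465 [ 0.0078 -0.0004] 0.0105 cum [ 0.0336 -0.0017] 0.0702
0.542 [ 0.0086 -0.0004] 0.0098 cum [ 0.0422 -0.0021] 0.08
0.62 [ 0.0093 -0.0005] 0.0092 cum [ 0.0516 -0.0026] 0.0892
0.698 [ 0.01   -0.0005] 0.0084 cum [ 0.0616 -0.0031] 0.0976
0.775 [ 0.0106 -0.0005] 0.0076 cum [ 0.0722 -0.0036] 0.1052
0.852 [ 0.0112 -0.0006] 0.0068 cum [ 0.0834 -0.0042] 0.1119
0.93 [ 0.0117 -0.0006] 0.0059 cum [ 0.0951 -0.0048] 0.1178
1.008 [ 0.0121 -0.0006] 0.0049 cum [ 0.1072 -0.0054] 0.1227
1.085 [ 0.0124 -0.0006] 0.004 cum [ 0.1196 -0.006 ] 0.1267
1.162 [ 0.0127 -0.0006] 0.003 cum [ 0.1324 -0.0066] 0.1297
1.24 [ 0.0129 -0.0006] 0.002 cum [ 0.1453 -0.0073] 0.1317
1.318 [ 0.013  -0.0007] 0.001 cum [ 0.1583 -0.0079] 0.1328
1.395 [ 0.0131 -0.0007] -0.0 cum [ 0.1714 -0.0086] 0.1328
1.472 [ 0.013  -0.0007] -0.001 cum [ 0.1844 -0.0092] 0.1317
1.55 [ 0.0129 -0.0006] -0.002 cum [ 0.1973 -0.0099] 0.1297
```

View pics/wrist3.png

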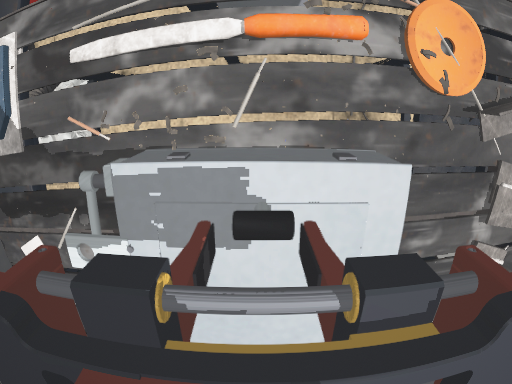

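Emit:
step_arm(rows=[[0.03,0,0,0,0,0,0],[0.03,0,0,0,0,0,0],[0.03,0,0,0,0,0,0],[0.03,0,0,0,0,0,0]])

```text
clock: 3.4
ee_pos: [0.491, -0.0265, 0.1065]
tcp_rot: [[0.01, -0.999, 0.043], [0.003, 0.043, 0.999], [-1.0, -0.01, 0.003]]
ft_force: [-0.5, -0.3, -0.2]
grip_width: 0.346
```

Run:
```python
from h import *
st();c=snap('wrist','wrist4.png');c=snap('top','top4.png')
cv2.imwrite('pics/z4.png',cv2.resize(cv2.imread('pics/top4.png')[120:300,180:380],None,fx=3.3,fy=3.3,interpolation=2))
```

```text
{'clock': 3.4, 'joint_positions': [-0.162, 0.281, 0.106, 2.083, -0.045, 0.769, 1.5], 'qvel': [-0.001, -0.001, 0.001, -0.001, -0.0, -0.001, -0.002], 'joint_efforts': [-0.005, -39.711, 1.529, -21.378, 0.01, 0.037, -0.0], 'ee_pos': [0.491, -0.027, 0.107], 'tcp_rot': [[0.01, -0.999, 0.043], [0.003, 0.043, 0.999], [-1.0, -0.01, 0.003]], 'ft_force': [-0.48, -0.298, -0.234], 'wrist_torque': [0.1, 0.017, -0.03], 'grip_width': 0.346}
```

View pics/wrist4.png

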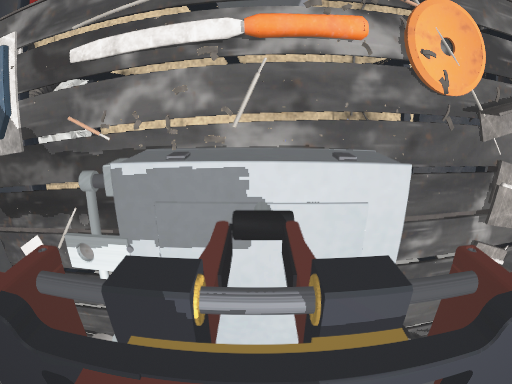

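View pics/z4.png

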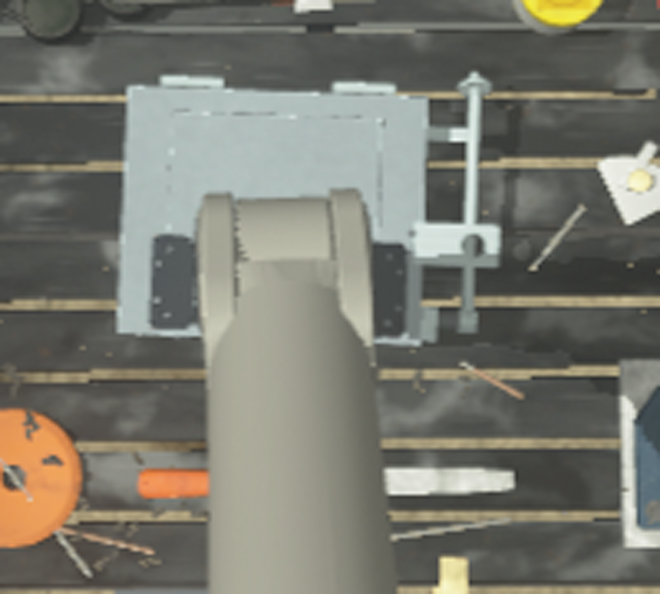

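```bash
cat >> h.py <<'E'
def fish(c,X):
    K=c['camera_matrix'];R=cv2.Rodrigues(c['rvec'])[0];t=np.ravel(c['tvec'])
    p=np.atleast_2d(X)@R.T+t; rho=np.hypot(p[:,0],p[:,1]); th=np.arctan2(rho,p[:,2])
    return np.c_[K[0,2]+K[0,0]*th*p[:,0]/rho, K[1,2]+K[1,1]*th*p[:,1]/rho]
def fray(c,uv):
    K=c['camera_matrix'];R=cv2.Rodrigues(c['rvec'])[0];t=np.ravel(c['tvec']);uv=np.atleast_2d(np.array(uv,float))
    d=(uv-[K[0,2],K[1,2]])/K[0,0]; th=np.hypot(*d.T); d=d/np.maximum(th,1e-9)[:,None]
    return -R.T@t, np.c_[d*np.sin(th)[:,None],np.cos(th)]@R
def fz(c,uv,z):
    o,d=fray(c,uv); return o+d*((z-o[2])/d[:,2])[:,None]
E
python3 - <<'E'
from h import *
np.set_printoptions(precision=4,suppress=True)
c=load('wrist4.png')
print(fish(c,[[.491,-.0265,.1065],[.491,-.0065,.1065],[.491,-.0465,.1065],[.491,-.0265,.0985],[.4903,-.0255,.116],[.4903,-.0455,.116],[.4903,-.0055,.116]]))
print(fz(c,[[262,225],[232,225],[293,225]],.116))
print(c['range_z'][225,262],c['range_z'][232,215])
# corners of lid front
print(fz(c,[[112,160],[410,165]],.084))
E
```

```text
[[257.4802 220.1829]
 [286.3597 218.9027]
 [228.6546 221.2792]
 [257.4202 215.9591]
 [259.0271 224.5771]
 [228.8538 225.7106]
 [289.2303 223.213 ]]
[[ 0.4907 -0.0236  0.116 ]
 [ 0.4899 -0.0434  0.116 ]
 [ 0.4917 -0.003   0.116 ]]
0.1870964 0.15859854
[[ 0.4462 -0.1391  0.084 ]
 [ 0.4603  0.0974  0.084 ]]
```

Emit:
step_arm(rows=[[0.01,0,0,0,0,0,0],[0.01,0,0,0,0,0,0]])

```text
clock: 3.7
ee_pos: [0.4909, -0.0266, 0.1065]
tcp_rot: [[0.01, -0.999, 0.043], [0.003, 0.043, 0.999], [-1.0, -0.01, 0.003]]
ft_force: [-0.1, -0.6, -0.7]
grip_width: 0.197
```

Run:
```python
from h import *
st();c=snap('wrist','wrist5.png')
cv2.imwrite('pics/z5.png',cv2.resize(cv2.imread('pics/wrist5.png')[190:350,100:420],None,fx=2.5,fy=2.5,interpolation=2))
z=c['range_z']; np.set_printoptions(precision=3,suppress=True,linewidth=200)
print(z[210:250:4,205:320:8])
```

```text
{'clock': 3.7, 'joint_positions': [-0.162, 0.281, 0.106, 2.083, -0.045, 0.769, 1.5], 'qvel': [0.0, 0.0, -0.001, -0.001, -0.0, 0.002, 0.002], 'joint_efforts': [-0.002, -39.712, 1.532, -21.377, 0.01, 0.037, -0.0], 'ee_pos': [0.491, -0.027, 0.107], 'tcp_rot': [[0.01, -0.999, 0.043], [0.003, 0.043, 0.999], [-1.0, -0.01, 0.003]], 'ft_force': [-0.076, -0.622, -0.721], 'wrist_torque': [0.073, 0.009, -0.003], 'grip_width': 0.197}
[[0.226 0.226 0.225 0.226 0.225 0.226 0.225 0.207 0.217 0.225 0.226 0.226 0.226 0.226 0.225]
 [0.227 0.226 0.227 0.229 0.19  0.19  0.19  0.19  0.191 0.191 0.191 0.194 0.226 0.227 0.227]
 [0.225 0.227 0.227 0.228 0.189 0.19  0.188 0.189 0.19  0.188 0.189 0.19  0.228 0.228 0.228]
 [0.228 0.229 0.229 0.173 0.174 0.187 0.188 0.186 0.187 0.172 0.174 0.189 0.229 0.228 0.229]
 [0.23  0.231 0.23  0.166 0.167 0.186 0.187 0.187 0.187 0.166 0.166 0.188 0.23  0.23  0.229]
 [0.231 0.231 0.231 0.16  0.162 0.188 0.187 0.186 0.187 0.162 0.16  0.188 0.231 0.231 0.231]
 [0.23  0.232 0.232 0.154 0.156 0.    0.19  0.188 0.19  0.154 0.155 0.19  0.232 0.231 0.232]
 [0.233 0.232 0.233 0.151 0.153 0.192 0.192 0.192 0.192 0.152 0.151 0.233 0.233 0.232 0.232]
 [0.233 0.234 0.234 0.147 0.15  0.233 0.233 0.233 0.233 0.154 0.146 0.234 0.233 0.234 0.234]
 [0.235 0.235 0.142 0.142 0.146 0.234 0.235 0.233 0.235 0.144 0.142 0.141 0.234 0.235 0.234]]
```

View pics/z5.png

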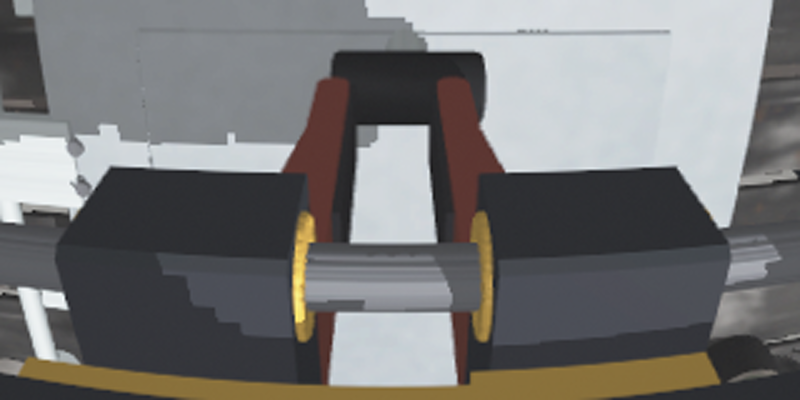

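Run:
```python
from h import *
np.set_printoptions(precision=4,suppress=True,linewidth=200)
c=load('wrist5.png');z=c['range_z'];R=cv2.Rodrigues(c['rvec'])[0]
print(R[2])
for uv in [(232,222),(237,224),(282,222),(232,230),(262,214),(262,222),(262,230),(262,236),(240,216),(262,245),(150,200)]:
    o,d=fray(c,uv); s=z[uv[1],uv[0]]/(d@R[2]); print(uv,z[uv[1],uv[0]],o+d[0]*s)
print(bot.state()['ee_pos'])
```

```text
[ 0.2866 -0.0094 -0.958 ]
(232, 222) 0.1731307 [ 0.4794 -0.0411  0.1361]
(237, 224) 0.16874038 [ 0.479  -0.0379  0.1405]
(282, 222) 0.17309481 [ 0.4807 -0.0119  0.1362]
(232, 230) 0.1595097 [ 0.4784 -0.04    0.15  ]
(262, 214) 0.19118823 [ 0.4822 -0.0233  0.1179]
(262, 222) 0.18672958 [ 0.4854 -0.0235  0.1235]
(262, 230) 0.18669467 [ 0.4903 -0.0237  0.125 ]
(262, 236) 0.19091733 [ 0.4958 -0.0239  0.1222]
(240, 216) 0.18942136 [ 0.4822 -0.0374  0.1198]
(262, 245) 0.23340327 [ 0.5211 -0.0241  0.0854]
(150, 200) 0.22525766 [ 0.4807 -0.1112  0.0827]
[ 0.4909 -0.0265  0.1065]
```

Run:
```python
from h import *
np.set_printoptions(precision=4,suppress=True,linewidth=200)
for fn in ['wrist2.png','wrist5.png','wrist4.png']:
    c=load(fn);z=c['range_z'];R=cv2.Rodrigues(c['rvec'])[0]; print(fn,-R.T@c['tvec'].ravel())
    v,u=np.mgrid[:384,:512]; o,d=fray(c,np.c_[u.ravel(),v.ravel()])
    W=(o+d*(z.ravel()/(d@R[2]))[:,None]).reshape(384,512,3); W[z==0]=np.nan
    # red finger pixels
    im=c['color'].astype(int); m=(im[...,0]>im[...,1]*1.5)&(im[...,0]<130)&(v>200)&(v<300)&(u>130)&(u<380)
    for x in range(140,380,12):
        q=m[:,x]&~np.isnan(W[:,x,0])
        if q.any():
            i=np.argmin(np.where(q,W[:,x,2],9)); print(x,i,W[i,x])
c=load('top4.png');W=pts(c)
print(W[205,232],W[205,297],W[200,265],W[183,265])
```

```text
wrist2.png [ 0.4213 -0.0065  0.2978]
140 257 [ 0.484  -0.0632  0.1827]
152 244 [ 0.4841 -0.0618  0.1685]
164 229 [ 0.4838 -0.0608  0.15  ]
176 221 [ 0.4839 -0.0569  0.1377]
344 222 [0.4881 0.0426 0.1397]
356 238 [0.4886 0.0432 0.1612]
368 250 [0.4889 0.0452 0.175 ]
wrist5.png [ 0.4133 -0.0243  0.2968]
224 235 [ 0.4784 -0.0438  0.1561]
236 222 [ 0.479  -0.0387  0.1373]
284 222 [ 0.4804 -0.0108  0.137 ]
296 250 [ 0.4801 -0.0082  0.1727]
wrist4.png [ 0.4133 -0.0242  0.2968]
200 258 [ 0.4784 -0.0524  0.1804]
212 235 [ 0.4781 -0.05    0.1564]
224 222 [ 0.4788 -0.0457  0.1371]
296 222 [ 0.4806 -0.0037  0.1374]
308 248 [ 0.4808 -0.002   0.1702]
[0.4932 0.0451 0.2572] [ 0.4918 -0.1037  0.2586] [ 0.4888 -0.026   0.5293] [ 0.5214 -0.0269  0.496 ]
```

Emit:
step_arm(rows=[[0.07,0,0,0.005,0,0,0],[0.07,0,0,0,0,0,0],[0.07,0,0,0,0,0,0],[0.07,0,0,0,0,0,0],[0.07,0,0,0,0,0,0],[0.07,0,0,0,0,0,0],[0.07,0,0,-0.015,0,0,0],[0.07,0,0,-0.01,0,0,0],[0.07,0,0,0,0,0,0]])

```text
clock: 4.65
ee_pos: [0.4914, -0.0265, 0.0866]
tcp_rot: [[0.011, -0.999, 0.043], [0.003, 0.043, 0.999], [-1.0, -0.011, 0.003]]
ft_force: [-0.1, -0.1, 0.5]
grip_width: 0.799
```

Run:
```python
from h import *
np.set_printoptions(precision=4,suppress=True,linewidth=200)
st();c=snap('wrist','wrist6.png')
cv2.imwrite('pics/z6.png',cv2.resize(cv2.imread('pics/wrist6.png')[190:350,100:420],None,fx=2.5,fy=2.5,interpolation=2))
z=c['range_z'];R=cv2.Rodrigues(c['rvec'])[0]; print(-R.T@c['tvec'].ravel())
v,u=np.mgrid[:384,:512]; o,d=fray(c,np.c_[u.ravel(),v.ravel()])
W=(o+d*(z.ravel()/(d@R[2]))[:,None]).reshape(384,512,3); W[z==0]=np.nan
im=c['color'].astype(int); m=(im[...,0]>im[...,1]*1.5)&(im[...,0]<130)&(v>200)&(v<300)&(u>130)&(u<380)
print(np.nanmin(W[m][:,2]),W[225,262],W[230,262])
```

```text
{'clock': 4.65, 'joint_positions': [-0.158, 0.313, 0.102, 2.098, -0.051, 0.722, 1.505], 'qvel': [0.0, -0.008, 0.002, -0.007, 0.002, 0.009, -0.003], 'joint_efforts': [0.004, -40.409, 1.653, -20.443, -0.011, -0.223, 0.024], 'ee_pos': [0.491, -0.026, 0.087], 'tcp_rot': [[0.011, -0.999, 0.043], [0.003, 0.043, 0.999], [-1.0, -0.011, 0.003]], 'ft_force': [-0.051, -0.073, 0.481], 'wrist_torque': [0.013, -0.084, -0.01], 'grip_width': 0.799}
[ 0.4135 -0.0242  0.2768]
0.11605866181252852 [ 0.4814 -0.0236  0.1187] [ 0.4839 -0.0237  0.1201]
```

View pics/z6.png

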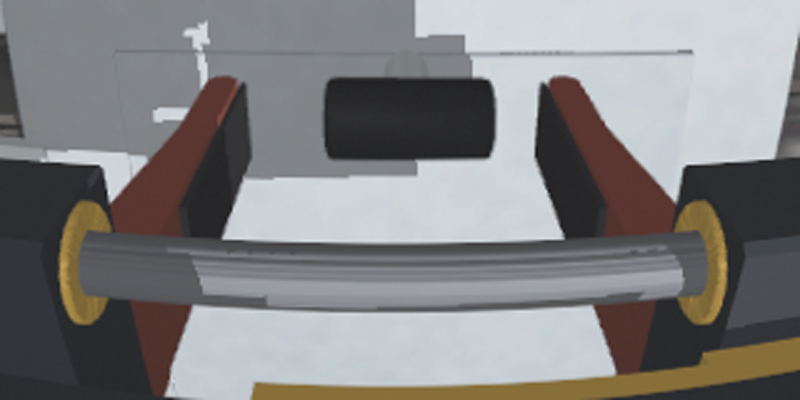

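Emit:
step_arm(force=20, rows=[[0.07,0,0.003,-0.01,0,0,0],[0.07,-0.001,0,-0.008,0,0,0],[0.03,0,0,0,0,0,0],[0.03,0,0,0,0,0,0],[0.03,0,0,0,0,0,0],[0.03,0,0,0,0,0,0],[0.03,0,0,0,0,0,0],[0.03,0,0,0,0,0,0],[0.03,0,0,0,0,0,0]])

```text
clock: 5.6
ee_pos: [0.4913, -0.0225, 0.0684]
tcp_rot: [[0.013, -0.999, 0.043], [0.003, 0.043, 0.999], [-1.0, -0.013, 0.004]]
ft_force: [1.0, 1.0, -2.5]
grip_width: 0.459
```

Emit:
step_arm(force=25, rows=[[0.03,0.003,0,0.012,0,0,0],[0.03,0.004,0,0.012,0,0,0],[0.03,0.005,0,0.012,0,0,0],[0.03,0.006,0,0.012,0,0,0],[0.03,0.007,0,0.011,0,0,0],[0.03,0.008,0,0.0105,0,0,0]])

```text
clock: 6.2
ee_pos: [0.5186, -0.0239, 0.1347]
tcp_rot: [[-0.001, -0.999, 0.044], [0.001, 0.044, 0.999], [-1.0, 0.001, 0.001]]
ft_force: [1.9, -0.1, -12.1]
grip_width: 0.453
```

Emit:
step_arm(rows=[[0.03,0.0085,0,0.0105,0,0,0],[0.03,0.009,-0.0005,0.0098,0,0,0],[0.03,0.0095,-0.0005,0.0092,0,0,0],[0.03,0.01,-0.0005,0.0084,0,0,0],[0.03,0.0106,-0.0005,0.0076,0,0,0],[0.03,0.0112,-0.0006,0.0068,0,0,0]])

```text
clock: 6.8
ee_pos: [0.5696, -0.0264, 0.1833]
tcp_rot: [[-0.024, -0.999, 0.043], [0.001, 0.043, 0.999], [-1.0, 0.024, -0.0]]
ft_force: [-2.3, 1.9, -12.3]
grip_width: 0.451
```

Emit:
step_arm(rows=[[0.03,0.0115,-0.0006,0.004,0,-0.4,0],[0.03,0.0119,-0.0006,0.004,0,-0.4,0],[0.03,0.0122,-0.0006,0.0035,0,-0.4,0],[0.03,0.0125,-0.0006,0.003,0,-0.4,0],[0.03,0.0127,-0.0006,0.002,0,-0.4,0]])

```text
clock: 7.3
ee_pos: [0.6224, -0.0287, 0.202]
tcp_rot: [[-0.013, -0.999, 0.043], [0.003, 0.043, 0.999], [-1.0, 0.013, 0.002]]
ft_force: [-5.9, 2.0, -2.0]
grip_width: 0.453
```

Emit:
step_arm(rows=[[0.03,0.0125,-0.0006,0.0005,0,-0.2,0],[0.03,0.0125,-0.0006,0,0,-0.2,0],[0.03,0.0125,-0.0006,0,0,-0.2,0],[0.03,0.0125,-0.0006,-0.001,0,-0.2,0],[0.03,0.01,-0.0006,-0.001,0,0,0],[0.03,0.006,0,-0.001,0,0,0],[0.03,0.0,0,0,0,0,0]])

```text
clock: 8.0
ee_pos: [0.6846, -0.0315, 0.2042]
tcp_rot: [[-0.016, -0.999, 0.042], [0.004, 0.042, 0.999], [-1.0, 0.016, 0.004]]
ft_force: [-0.6, 0.8, -6.2]
grip_width: 0.452
```

Run:
```python
from h import *
c=snap('wrist','wrist7.png');c=snap('top','top7.png')
cv2.imwrite('pics/z7.png',cv2.resize(cv2.imread('pics/top7.png')[90:300,160:400],None,fx=2.8,fy=2.8,interpolation=2))
```

```text
(no output)
```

View pics/wrist7.png

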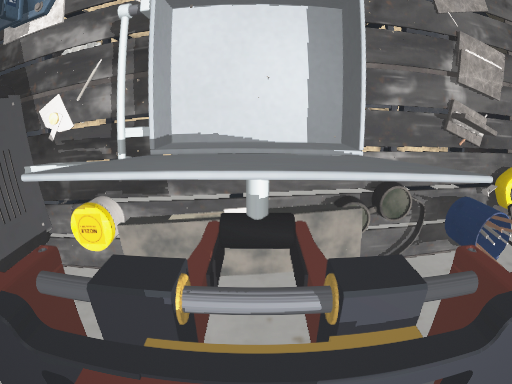

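View pics/z7.png

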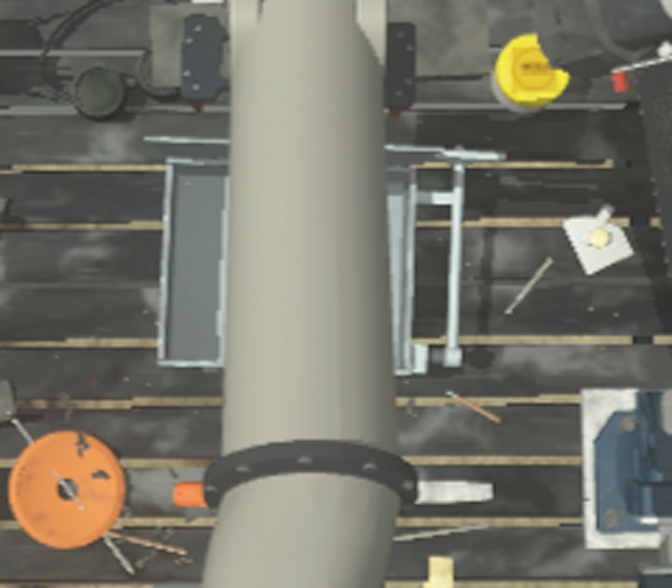

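Emit:
step_arm(rows=[[0.03,0.006,0,-0.001,0,0,0],[0.03,0.005,0,0,0,0,0],[0.03,0.0,0,0,0,0,0]])

```text
clock: 8.4
ee_pos: [0.694, -0.032, 0.2027]
tcp_rot: [[-0.019, -0.999, 0.042], [0.004, 0.042, 0.999], [-1.0, 0.02, 0.003]]
ft_force: [-0.7, 1.3, -5.1]
grip_width: 0.451
```

Emit:
step_arm(rows=[[0.07,0,0,0,0,0,0],[0.07,0,0,0,0,0,0],[0.07,0,0,0,0,0,0],[0.07,0.002,0,0.02,0,0,0],[0.07,0,0,0.03,0,0,0],[0.06,0,0,0.03,0,0,0],[0.06,0,0,0.02,0,0,0],[0.06,-0.01,-0.02,0,0,-1,0],[0.06,-0.02,-0.03,0,0,-2.5,0],[0.05,-0.025,-0.03,0,0,-2.5,0],[0.05,-0.025,-0.03,0,0,-2.5,0],[0.05,-0.025,-0.03,0,0,-2.5,0],[0.04,-0.015,-0.015,0,0,-2.5,0],[0.04,0,0,0,0,0,0]])

```text
clock: 9.8
ee_pos: [0.584, -0.1936, 0.3238]
tcp_rot: [[0.265, -0.963, 0.039], [-0.002, 0.04, 0.999], [-0.964, -0.265, 0.008]]
ft_force: [0.2, 0.3, -0.2]
grip_width: 0.463
```

Run:
```python
from h import *
np.set_printoptions(precision=4,suppress=True,linewidth=200)
st()
c=snap('wrist','wrist8.png');c=snap('top','top8.png')
cv2.imwrite('pics/z8.png',cv2.resize(cv2.imread('pics/top8.png')[90:300,160:400],None,fx=2.8,fy=2.8,interpolation=2))
W=pts(c)
# lid panel points
m=(W[...,2]>.12)&(W[...,2]<.3)&(W[...,1]<.2)&(W[...,1]>-.2)&(W[...,0]>.6)&(W[...,0]<.75)
P=W[m]; print(len(P)); 
for q in P[::max(1,len(P)//15)]: print(q, q[0]*.9987-q[1]*.05)
```

```text
{'clock': 9.8, 'joint_positions': [0.083, 0.126, 0.196, 1.768, -0.112, 0.993, 1.853], 'qvel': [0.002, 0.004, -0.029, -0.043, -0.001, 0.005, -0.019], 'joint_efforts': [-0.018, -37.967, 0.924, -28.776, -0.363, -1.156, 0.401], 'ee_pos': [0.584, -0.194, 0.324], 'tcp_rot': [[0.265, -0.963, 0.039], [-0.002, 0.04, 0.999], [-0.964, -0.265, 0.008]], 'ft_force': [0.221, 0.307, -0.244], 'wrist_torque': [0.042, 0.206, -0.064], 'grip_width': 0.463}
1281
[ 0.6913 -0.0163  0.2527] 0.6912440569964965
[ 0.6815 -0.0536  0.2527] 0.6832720956992469
[ 0.6631 -0.0347  0.2512] 0.6639542012808889
[0.6508 0.0665 0.2714] 0.6466255590830918
[0.6489 0.0277 0.2671] 0.6466708121173261
[0.6518 0.0499 0.2401] 0.6484613486951228
[ 0.6422 -0.1472  0.2814] 0.648759299365873
[ 0.6428 -0.1053  0.2678] 0.6472749548086685
[ 0.6454 -0.0652  0.2429] 0.6478493433818852
[ 0.6494 -0.0281  0.2092] 0.6500078867066023
[0.6557 0.0541 0.1648] 0.6521026673141389
[ 0.6423 -0.1512  0.2292] 0.6490109020973771
[ 0.6484 -0.0778  0.1846] 0.6514379997659199
[ 0.6529 -0.0188  0.1472] 0.6530201061458553
[ 0.6548 -0.0293  0.1206] 0.6554026867959993
[ 0.6458 -0.153   0.1514] 0.6526050023114798
```

View pics/wrist8.png

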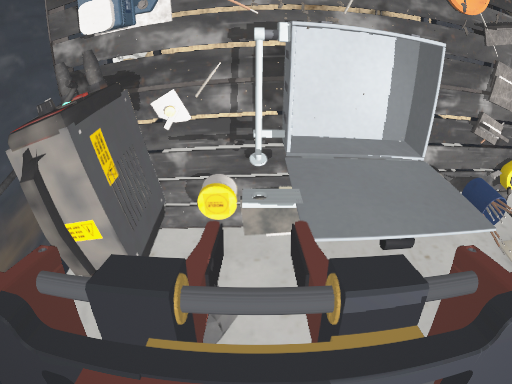

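View pics/z8.png

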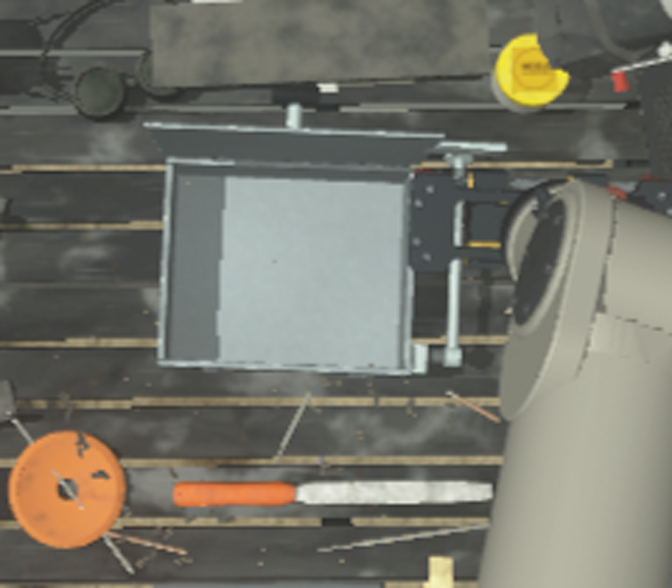

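```bash
cat >> h.py <<'E'
def fpts(c):
    z=c['range_z'];R=cv2.Rodrigues(c['rvec'])[0]
    v,u=np.mgrid[:384,:512]; o,d=fray(c,np.c_[u.ravel(),v.ravel()])
    W=(o+d*(z.ravel()/(d@R[2]))[:,None]).reshape(384,512,3); W[z==0]=np.nan
    return W
E
python3 - <<'E'
from h import *
np.set_printoptions(precision=4,suppress=True,linewidth=200)
s=bot.state();T=np.array(s['tcp_rot']);p=np.array(s['ee_pos'])
c=load('wrist8.png');W=fpts(c);v,u=np.mgrid[:384,:512]
im=c['color'].astype(int); m=(im[...,0]>im[...,1]*1.5)&(im[...,0]<130)&(v>200)&(v<300)&(u>130)&(u<380)
L=(W-p)@T
m&=(abs(L[...,2])<.06)&(abs(L[...,0])<.1)
for lo,hi in((150,256),(256,360)):
    q=m&(u>lo)&(u<hi); A=L[q]; i=np.argsort(-A[:,0])[:5]; print(A[i])
R=cv2.Rodrigues(c['rvec'])[0];print(T.T@(-R.T@c['tvec'].ravel()-p))
# pad & body geometry: black body front
print(L[270:320:10,140],L[285,250])
# rod points
for uv in [(260,60),(259,90),(258,120),(257,140),(258,158)]: print(uv,W[uv[1],uv[0]])
E
```

```text
[[-0.0295  0.0139 -0.0286]
 [-0.0308  0.0138 -0.0266]
 [-0.0311  0.0145 -0.0295]
 [-0.0312  0.014  -0.0284]
 [-0.0316  0.0148 -0.0289]]
[[-0.0299  0.0139  0.021 ]
 [-0.031   0.0137  0.0197]
 [-0.0313  0.0144  0.0214]
 [-0.0319  0.0141  0.0189]
 [-0.0322  0.0142  0.0201]]
[-0.1917  0.079  -0.0033]
[[-0.1249  0.0372 -0.0359]
 [-0.1274  0.0355 -0.0353]
 [-0.1321  0.0355 -0.0336]
 [-0.1336  0.0334 -0.0335]
 [-0.1332  0.0297 -0.0344]] [ 0.2671 -0.2327 -0.018 ]
(260, 60) [ 0.5063 -0.1842  0.0615]
(259, 90) [ 0.5498 -0.1873  0.0642]
(258, 120) [ 0.5939 -0.1905  0.0694]
(257, 140) [ 0.6261 -0.1932  0.0681]
(258, 158) [ 0.6551 -0.1928  0.0706]
```

Emit:
step_arm(rows=[[0.038,0.001,0.001,-0.05,0,0,0],[0.038,0.001,0.001,-0.05,0,0,0],[0.038,0.001,0.001,-0.05,0,0,0],[0.038,0.001,0,-0.05,0,0,0],[0.038,0,0,-0.02,0,0,0],[0.038,0,0,0,0,0,0]])

```text
clock: 10.5
ee_pos: [0.6038, -0.1765, 0.1021]
tcp_rot: [[0.278, -0.96, 0.018], [0.005, 0.02, 1.0], [-0.961, -0.278, 0.01]]
ft_force: [0.6, -0.1, 0.2]
grip_width: 0.434
```

Run:
```python
from h import *
np.set_printoptions(precision=4,suppress=True,linewidth=200)
c=snap('wrist','wrist9.png')
```

```text
(no output)
```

View pics/wrist9.png

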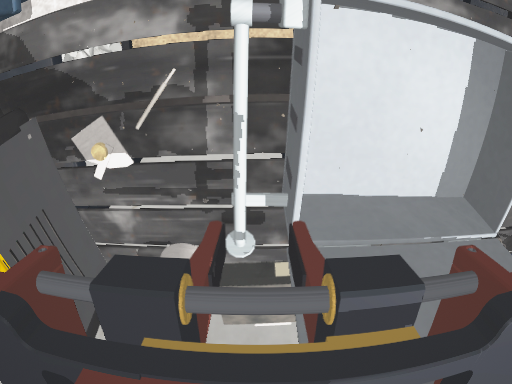

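Emit:
step_arm(rows=[[0.038,-0.007,-0.008,0,0,0,-1],[0.038,-0.006,-0.006,-0.01,0,0,-0.8],[0.038,0,0,-0.02,0,0,0],[0.038,0,0,0,0,0,0]])

```text
clock: 10.95
ee_pos: [0.5962, -0.1923, 0.0788]
tcp_rot: [[0.29, -0.956, 0.051], [-0.007, 0.051, 0.999], [-0.957, -0.29, 0.008]]
ft_force: [-1.0, 0.4, 1.2]
grip_width: 0.433
```

Run:
```python
from h import *
np.set_printoptions(precision=4,suppress=True,linewidth=200)
c=snap('wrist','wrist10.png')
```

```text
(no output)
```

View pics/wrist10.png

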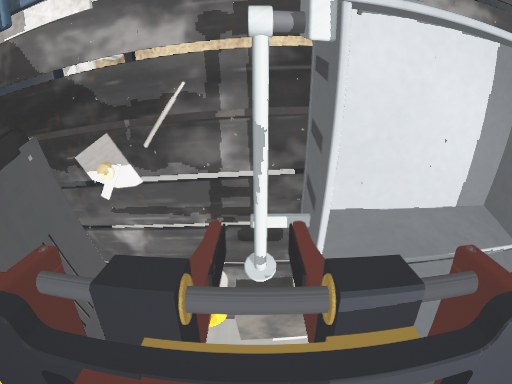

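Emit:
step_arm(rows=[[0.038,-0.003,0.001,-0.015,0,0,0],[0.038,-0.002,0.001,-0.02,0,0,0],[0.038,0,0,-0.015,0,0,0],[0.038,0,0,0,0,0,0]])

```text
clock: 11.4
ee_pos: [0.5965, -0.1937, 0.0364]
tcp_rot: [[0.303, -0.951, 0.054], [-0.012, 0.053, 0.999], [-0.953, -0.303, 0.005]]
ft_force: [-1.2, -0.5, 0.4]
grip_width: 0.432
```

Run:
```python
from h import *
np.set_printoptions(precision=4,suppress=True,linewidth=200)
c=snap('wrist','wrist11.png')
```

```text
(no output)
```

View pics/wrist11.png

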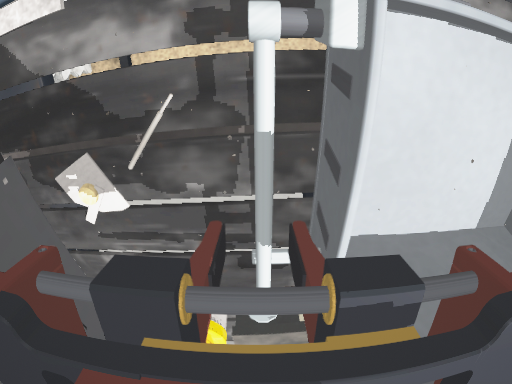

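Emit:
step_arm(force=20, rows=[[0.038,-0.003,0.002,-0.011,0,0,0],[0.038,-0.002,0.001,-0.01,0,0,0],[0.0,0,0,0,0,0,0],[0.0,0,0,0,0,0,0],[0.0,0,0,0,0,0,0],[0.0,0,0,0,0,0,0],[0.0,0,0,0,0,0,0],[0.0,0,0,0,0,0,0]])

```text
clock: 12.25
ee_pos: [0.5946, -0.1896, 0.0189]
tcp_rot: [[0.309, -0.95, 0.052], [-0.012, 0.051, 0.999], [-0.951, -0.309, 0.005]]
ft_force: [0.9, 0.8, -2.4]
grip_width: 0.108
```

Run:
```python
import numpy as np
ex=np.array([.9987,-.05])
r=.1123
def ee(f,a): return np.array([r*np.cos(f)+.0485*np.sin(a), r*np.sin(f)-.0485*np.cos(a)])
f=np.linspace(.06,.80,16); a=np.radians(np.linspace(18,48,16))
P=np.array([ee(x,y) for x,y in zip(f,a)])
for x,d,q in zip(f[1:],np.diff(P,axis=0),P[1:]-P[0]): print(x.round(3),(d[0]*ex).round(4),d[1].round(4),'cum',q.round(4))
```

```text
0.109 [ 0.0011 -0.0001] 0.0061 cum [0.0011 0.0061]
0.159 [ 0.0008 -0.    ] 0.0061 cum [0.002  0.0122]
0.208 [ 0.0005 -0.    ] 0.0061 cum [0.0025 0.0183]
0.257 [ 0.0003 -0.    ] 0.0061 cum [0.0028 0.0244]
0.307 [-0.  0.] 0.0061 cum [0.0027 0.0305]
0.356 [-0.0003  0.    ] 0.0061 cum [0.0024 0.0365]
0.405 [-0.0006  0.    ] 0.006 cum [0.0018 0.0425]
0.455 [-0.0009  0.    ] 0.006 cum [0.0009 0.0485]
0.504 [-0.0012  0.0001] 0.0059 cum [-0.0002  0.0544]
0.553 [-0.0014  0.0001] 0.0058 cum [-0.0017  0.0602]
0.603 [-0.0017  0.0001] 0.0057 cum [-0.0034  0.0659]
0.652 [-0.002   0.0001] 0.0056 cum [-0.0054  0.0715]
0.701 [-0.0022  0.0001] 0.0055 cum [-0.0076  0.077 ]
0.751 [-0.0025  0.0001] 0.0053 cum [-0.0101  0.0823]
0.8 [-0.0027  0.0001] 0.0052 cum [-0.0128  0.0875]
```

Emit:
step_arm(rows=[[0,0.001,0,0.006,-0.1,-2,0],[0,0.001,0,0.006,-0.1,-2,0],[0,0.0005,0,0.006,-0.1,-2,0],[0,0,0,0.006,-0.1,-2,0],[0,0,0,0.006,-0.1,-2,0],[0,0,0,0.006,-0.1,-2,0]])

```text
clock: 12.85
ee_pos: [0.5964, -0.1895, 0.0492]
tcp_rot: [[0.46, -0.886, 0.055], [-0.013, 0.055, 0.998], [-0.888, -0.46, 0.014]]
ft_force: [-4.7, 1.3, -5.2]
grip_width: 0.102
```

Emit:
step_arm(rows=[[0,-0.0003,0,0.0065,-0.1,-2,0],[0,-0.0006,0,0.0065,-0.1,-2,0],[0,-0.001,0,0.0062,-0.1,-2,0],[0,-0.0013,0,0.006,-0.1,-2,0],[0,-0.0015,0,0.006,-0.1,-2,0],[0,-0.0018,0,0.0058,-0.1,-2,0]])

```text
clock: 13.45
ee_pos: [0.5784, -0.1869, 0.114]
tcp_rot: [[0.547, -0.837, 0.013], [0.025, 0.032, 0.999], [-0.837, -0.546, 0.039]]
ft_force: [15.1, 0.6, -28.7]
grip_width: 0.107
```

Run:
```python
from h import *
st()
c=snap('wrist','wrist12.png');c=snap('top','top12.png')
cv2.imwrite('pics/z12.png',cv2.resize(cv2.imread('pics/top12.png')[90:300,160:400],None,fx=2.8,fy=2.8,interpolation=2))
st()
```

```text
{'clock': 13.45, 'joint_positions': [0.484, 0.289, -0.173, 2.239, -1.13, 0.171, 2.959], 'qvel': [0.78, -0.18, -0.756, 0.052, 0.192, -0.023, -0.0], 'joint_efforts': [-2.474, -52.707, 3.203, -23.363, -0.763, -0.255, -0.007], 'ee_pos': [0.578, -0.187, 0.114], 'tcp_rot': [[0.547, -0.837, 0.013], [0.025, 0.032, 0.999], [-0.837, -0.546, 0.039]], 'ft_force': [15.096, 0.555, -28.73], 'wrist_torque': [-0.042, 1.221, -0.049], 'grip_width': 0.107}
{'clock': 13.55, 'joint_positions': [0.486, 0.287, -0.174, 2.239, -1.131, 0.172, 2.959], 'qvel': [-0.042, 0.011, 0.044, -0.008, -0.023, 0.005, -0.002], 'joint_efforts': [2.77, -43.246, 0.383, -26.414, -0.597, -2.165, -0.039], 'ee_pos': [0.579, -0.187, 0.115], 'tcp_rot': [[0.549, -0.836, 0.014], [0.026, 0.033, 0.999], [-0.836, -0.548, 0.039]], 'ft_force': [-5.976, 5.63, -5.692], 'wrist_torque': [0.824, 2.267, 0.613], 'grip_width': 0.106}
```

View pics/wrist12.png

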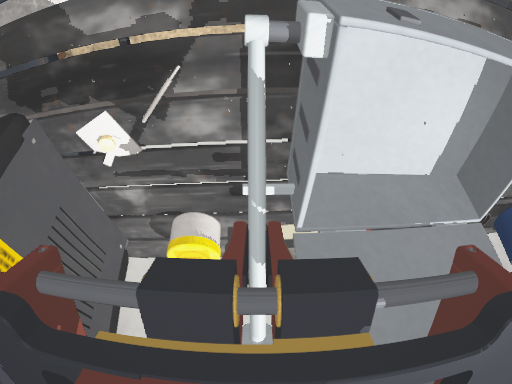

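View pics/z12.png

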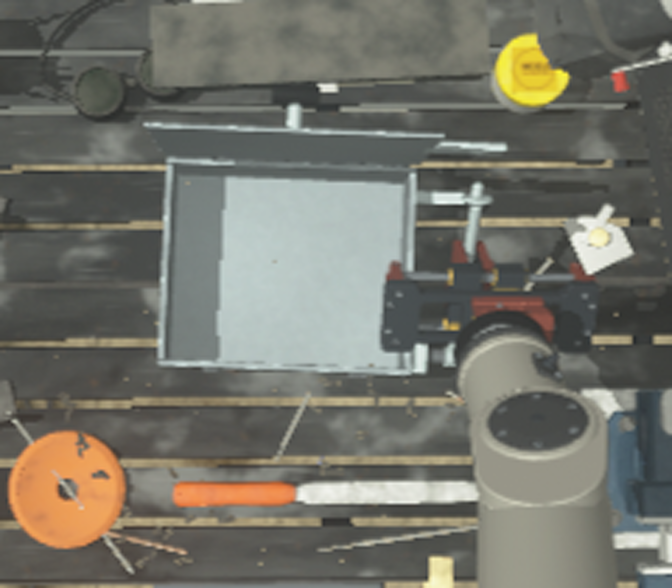

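Run:
```python
from h import *
np.set_printoptions(precision=4,suppress=True,linewidth=200)
c=load('top12.png');W=pts(c)
for v in range(154,182,2):
    for u in range(322,338):
        w=W[v,u]
        if w[2]>.09: 
            e=w[0]*.9987-w[1]*.05-.476; print(v,u,w,e,np.arctan2(w[2]-.055,e));break
c=load('wrist12.png');W=fpts(c)
for v in list(range(50,240,15))+[320,328,334]:
    w=W[v,257];e=w[0]*.9987-w[1]*.05-.476; print(v,w,e,np.arctan2(w[2]-.055,e))
```

```text
156 329 [ 0.6132 -0.1886  0.1968] 0.1458437912568059 0.7712257853715371
158 329 [ 0.6088 -0.189   0.1935] 0.1414251908761862 0.7749434505921213
160 325 [ 0.6037 -0.1789  0.1949] 0.13590608542533145 0.7999498061227356
162 327 [ 0.5989 -0.1839  0.194 ] 0.13132764737451208 0.8137113175724481
164 328 [ 0.5946 -0.1869  0.1891] 0.12717942134325722 0.8120382410947807
166 328 [ 0.5901 -0.1872  0.1862] 0.12264916829795791 0.8189066158644565
168 328 [ 0.5856 -0.1877  0.1821] 0.11823218943753422 0.8216044090009146
170 327 [ 0.5817 -0.1864  0.1737] 0.11422524015706559 0.8047003829437376
172 327 [ 0.5771 -0.1869  0.1696] 0.10973391613569017 0.8072671015294153
174 327 [ 0.5723 -0.187   0.1686] 0.10485717788828042 0.8255049160942981
176 322 [ 0.5695 -0.1772  0.1486] 0.10158349937674582 0.7444092079390946
178 322 [ 0.5644 -0.1771  0.1486] 0.09650375756835594 0.7702123435383395
180 322 [ 0.5593 -0.1769  0.1487] 0.09141931828504646 0.7978976829808108
50 [ 0.4763 -0.1842  0.068 ] 0.008900594522042005 0.9696406341178935
65 [ 0.4823 -0.1846  0.0763] 0.014878588518589475 0.9615004588321776
80 [ 0.4891 -0.
[... 252 characters left out ...]
872361255
140 [ 0.5117 -0.1863  0.1081] 0.04432056067814971 0.8748381678124969
155 [ 0.5166 -0.1866  0.1146] 0.04926638345975942 0.8804208859630734
170 [ 0.5226 -0.1869  0.1199] 0.05531359065479435 0.8651351968414978
185 [ 0.5292 -0.1871  0.1249] 0.061823869334634685 0.8463110384834496
200 [ 0.5343 -0.1875  0.1311] 0.06692865015515537 0.8496321698997726
215 [ 0.5406 -0.1877  0.1365] 0.07323920928101912 0.8388774226436269
230 [ 0.5469 -0.188   0.1421] 0.07956126168517397 0.8308253145523683
320 [ 0.5835 -0.1901  0.1824] 0.11628220251905375 0.8311643426933348
328 [ 0.5877 -0.1903  0.1864] 0.12049516672765992 0.8285799169217182
334 [ 0.5912 -0.1904  0.1894] 0.12390887776145543 0.8259193336754089
```

Emit:
step_arm(rows=[[0.04,0,0,0,0,0,0],[0.04,0,0,0,0,0,0],[0.04,0,0,0,0,0,0],[0.04,-0.008,0,0.012,0,1,0]])

```text
clock: 13.95
ee_pos: [0.5717, -0.1902, 0.1284]
tcp_rot: [[0.536, -0.844, 0.009], [0.022, 0.025, 0.999], [-0.844, -0.535, 0.032]]
ft_force: [0.1, 0.4, -0.2]
grip_width: 0.432
```

Run:
```python
from h import *
st()
```

```text
{'clock': 13.95, 'joint_positions': [0.375, 0.249, -0.042, 2.237, -0.998, 0.225, 2.825], 'qvel': [-1.25, -0.417, 1.463, -0.008, 1.295, 0.581, -1.417], 'joint_efforts': [10.31, -34.616, -4.431, -20.482, -2.954, -1.69, 2.962], 'ee_pos': [0.572, -0.19, 0.128], 'tcp_rot': [[0.536, -0.844, 0.009], [0.022, 0.025, 0.999], [-0.844, -0.535, 0.032]], 'ft_force': [0.065, 0.42, -0.187], 'wrist_torque': [0.05, 0.59, 0.015], 'grip_width': 0.432}
```

Emit:
step_arm(rows=[[0.04,-0.012,0,0.018,0,1,0],[0.04,-0.012,0,0.022,0,2,0],[0.05,-0.01,0,0.03,0,2,0],[0.05,-0.01,0,0.03,0,3,0],[0.05,0,0,0,0,0,0]])

```text
clock: 14.45
ee_pos: [0.5287, -0.1948, 0.2369]
tcp_rot: [[0.413, -0.911, 0.015], [0.012, 0.022, 1.0], [-0.911, -0.413, 0.02]]
ft_force: [-0.1, 0.2, 1.1]
grip_width: 0.571
```

Run:
```python
from h import *
st()
c=snap('wrist','wrist13.png');c=snap('top','top13.png')
cv2.imwrite('pics/z13.png',cv2.resize(cv2.imread('pics/top13.png')[90:300,160:400],None,fx=2.8,fy=2.8,interpolation=2))
np.set_printoptions(precision=4,suppress=True,linewidth=200)
W=pts(c)
for v in range(150,215,4):
    for u in range(320,338):
        w=W[v,u]
        if w[2]>.06: print(v,u,w,w[0]*.9987-w[1]*.05-.476);break
```

```text
{'clock': 14.45, 'joint_positions': [0.017, 0.035, 0.334, 2.117, -0.289, 0.612, 2.106], 'qvel': [0.026, 0.022, -0.035, 0.064, -0.04, -0.048, 0.058], 'joint_efforts': [-0.247, -27.601, 0.925, -26.251, 0.644, -0.148, -1.262], 'ee_pos': [0.529, -0.195, 0.237], 'tcp_rot': [[0.413, -0.911, 0.015], [0.012, 0.022, 1.0], [-0.911, -0.413, 0.02]], 'ft_force': [-0.131, 0.238, 1.118], 'wrist_torque': [0.015, 0.259, -0.004], 'grip_width': 0.571}
158 329 [ 0.6086 -0.1888  0.1948] 0.14122467451232745
162 327 [ 0.5986 -0.1835  0.1967] 0.13095118284728313
166 328 [ 0.5902 -0.1875  0.1846] 0.12284963113758918
170 327 [ 0.5815 -0.1862  0.175 ] 0.11406970655456161
174 327 [ 0.5719 -0.1864  0.1722] 0.10444728810538195
178 326 [ 0.5633 -0.1857  0.1586] 0.09584591059089809
182 325 [ 0.5547 -0.1853  0.1427] 0.08725561606834131
186 325 [ 0.5448 -0.1856  0.139 ] 0.07741951199192054
190 324 [ 0.5249 -0.1647  0.2692] 0.05640292607166375
194 322 [ 0.51   -0.1484  0.355 ] 0.04077536356384048
198 320 [ 0.5011 -0.1428  0.3646] 0.03159691786442642
202 321 [ 0.4931 -0.1454  0.3591] 0.023706190972113295
206 320 [ 0.4837 -0.1401  0.3831] 0.014116380348193347
210 320 [ 0.4771 -0.1457  0.3386] 0.007806589840158862
214 320 [ 0.4688 -0.1461  0.3345] -0.0005351902756067783
```

View pics/z13.png

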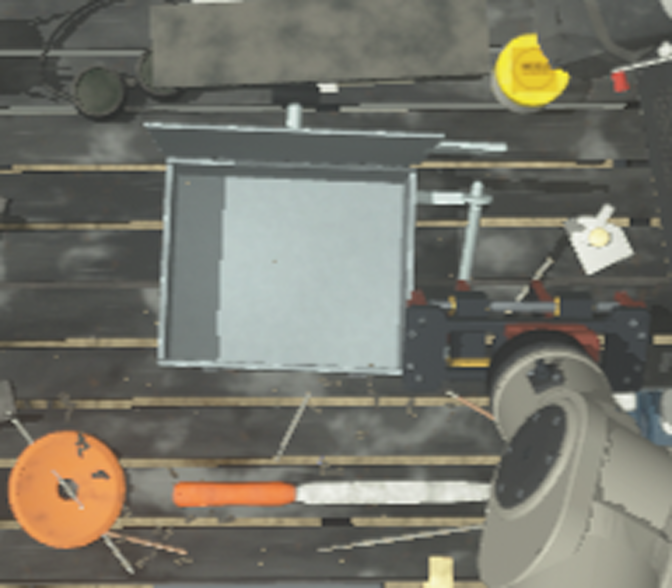

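View pics/wrist13.png

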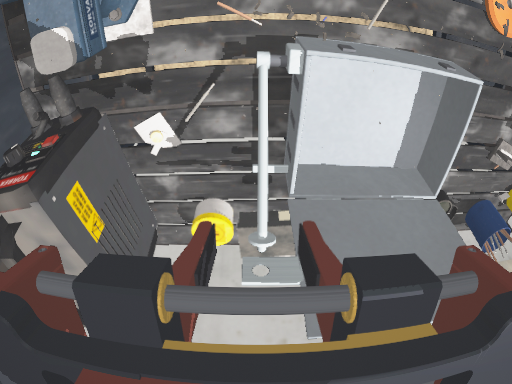

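Emit:
step_arm(rows=[[0.07,-0.005,0,0.04,0,2,0],[0.07,0,0.01,0.035,0,3,-0.5],[0.07,0.01,0.02,0.01,0,3,-0.5],[0.07,0.02,0.02,0,0,3,-0.5],[0.07,0.025,0.02,0,0,3,0],[0.07,0.025,0.02,0,0,3,0],[0.07,0.025,0.02,0,0,3,0],[0.07,0.025,0.02,0,0,3,0],[0.07,0.02,0.02,0,0,1,0],[0.07,0.015,0.01,0,0,0,0],[0.07,0,0,0,0,0,0]])

```text
clock: 15.65
ee_pos: [0.6869, -0.0238, 0.2998]
tcp_rot: [[-0.033, -0.998, 0.045], [0.017, 0.044, 0.999], [-0.999, 0.034, 0.016]]
ft_force: [-0.4, 0.1, 0.1]
grip_width: 0.803
```

Emit:
step_arm(rows=[[0.07,0.004,-0.005,0,-0.5,-1,0],[0.07,0.004,-0.004,0,-0.4,-0.8,0],[0.07,0,0,-0.015,0,0,0],[0.07,0,0,-0.01,0,0,0],[0.07,0,0,0,0,0,0]])

```text
clock: 16.15
ee_pos: [0.6924, -0.0392, 0.2719]
tcp_rot: [[-0.0, -0.999, 0.049], [-0.001, 0.049, 0.999], [-1.0, 0.0, -0.001]]
ft_force: [0.5, 0.7, -0.6]
grip_width: 0.796
```

Run:
```python
from h import *
np.set_printoptions(precision=4,suppress=True,linewidth=200)
c=snap('wrist','wrist14.png'); W=fpts(c)
g=cv2.cvtColor(c['color'],cv2.COLOR_RGB2GRAY)
for v in range(170,250,8): print(v,[W[v,u].round(3).tolist() for u in (250,260,270)], g[v,262])
```

```text
170 [[0.715, -0.052, -0.003], [0.662, -0.036, 0.25], [0.662, -0.029, 0.25]] 209
178 [[0.729, -0.053, -0.005], [0.668, -0.036, 0.249], [0.669, -0.029, 0.249]] 209
186 [[0.674, -0.044, 0.249], [0.674, -0.036, 0.249], [0.674, -0.029, 0.25]] 187
194 [[0.679, -0.044, 0.254], [0.679, -0.037, 0.253], [0.68, -0.029, 0.253]] 58
202 [[0.684, -0.044, 0.255], [0.685, -0.037, 0.255], [0.685, -0.03, 0.255]] 40
210 [[0.767, -0.054, 0.042], [0.767, -0.039, 0.042], [0.768, -0.024, 0.041]] 145
218 [[0.781, -0.054, 0.039], [0.78, -0.039, 0.042], [0.781, -0.024, 0.041]] 131
226 [[0.793, -0.055, 0.042], [0.793, -0.04, 0.042], [0.794, -0.024, 0.042]] 118
234 [[0.807, -0.056, 0.04], [0.807, -0.04, 0.042], [0.808, -0.025, 0.041]] 143
242 [[0.821, -0.057, 0.041], [0.821, -0.041, 0.041], [0.822, -0.025, 0.04]] 124
```

View pics/wrist14.png

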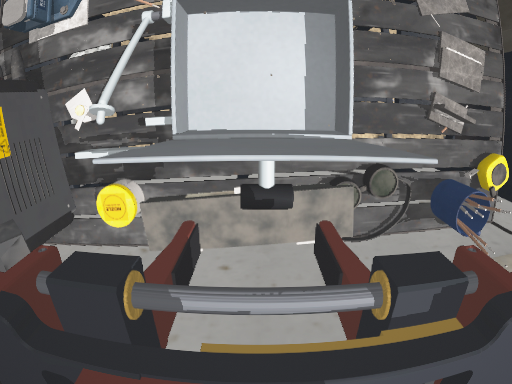

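Emit:
step_arm(rows=[[0.07,-0.003,0.004,-0.01,0,0,0],[0.07,-0.002,0.003,-0.015,0,0,0],[0.07,0,0,-0.015,0,0,0],[0.07,0,0,0,0,0,0]])

```text
clock: 16.6
ee_pos: [0.6875, -0.0322, 0.2332]
tcp_rot: [[0.005, -0.999, 0.05], [-0.0, 0.05, 0.999], [-1.0, -0.005, 0.0]]
ft_force: [0.2, 0.0, -0.7]
grip_width: 0.798
```

Emit:
step_arm(force=25, rows=[[0.07,0,0,-0.015,0,0,0],[0.07,0,0,-0.012,0,0,0],[0.07,0,0,-0.005,0,0,0],[0.03,0,0,0,0,0,0],[0.03,0,0,0,0,0,0],[0.03,0,0,0,0,0,0],[0.03,0,0,0,0,0,0],[0.03,0,0,0,0,0,0],[0.03,0,0,0,0,0,0],[0.03,0,0,0,0,0,0]])

```text
clock: 17.6
ee_pos: [0.6886, -0.0319, 0.2007]
tcp_rot: [[0.009, -0.999, 0.049], [-0.0, 0.049, 0.999], [-1.0, -0.009, 0.0]]
ft_force: [0.1, 0.4, -0.1]
grip_width: 0.454
```

Run:
```python
from h import *
c=snap('wrist','wrist15.png')
```

```text
(no output)
```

View pics/wrist15.png

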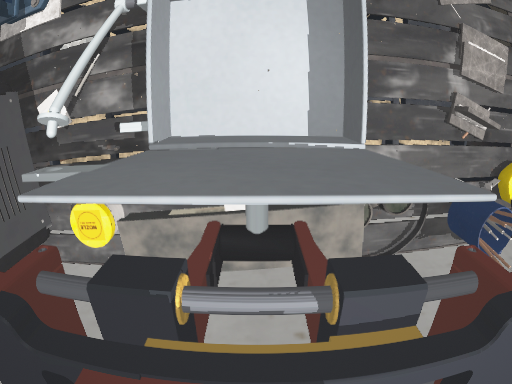

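Emit:
step_arm(rows=[[0.03,-0.007,0.0004,0.001,0,0,0],[0.03,-0.008,0.0004,0.0005,0,0,0],[0.03,-0.008,0.0004,0.0003,0,0,0],[0.03,-0.008,0.0004,0,0,0,0],[0.03,-0.006,0.0004,0,0,0,0],[0.03,-0.004,0,0,0,0,0]])

```text
clock: 18.25
ee_pos: [0.6467, -0.03, 0.2032]
tcp_rot: [[0.015, -0.999, 0.049], [-0.0, 0.049, 0.999], [-1.0, -0.015, 0.0]]
ft_force: [3.7, 0.9, -4.9]
grip_width: 0.454
```

Run:
```python
from h import *
c=snap('wrist','wrist16.png');c=snap('top','top16.png')
cv2.imwrite('pics/z16.png',cv2.resize(cv2.imread('pics/top16.png')[120:240,240:400],None,fx=4,fy=4,interpolation=2))
```

```text
(no output)
```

View pics/z16.png

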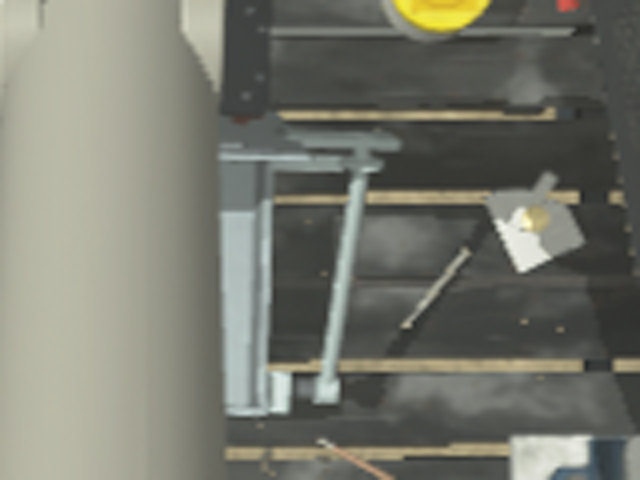

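View pics/wrist16.png

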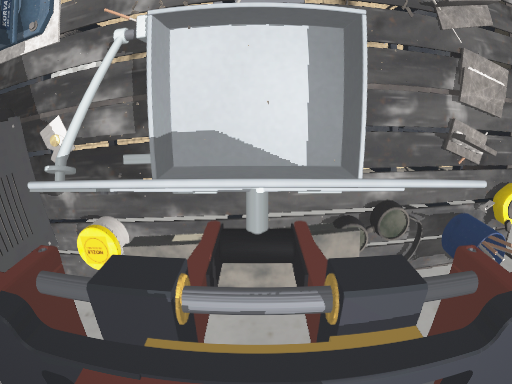

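Emit:
step_arm(rows=[[0.03,-0.006,0.0003,-0.001,0,0,0],[0.03,-0.005,0.0003,-0.001,0,0,0],[0.03,-0.004,0,0,0,0,0],[0.03,0,0,0,0,0,0]])

```text
clock: 18.75
ee_pos: [0.6322, -0.0292, 0.2017]
tcp_rot: [[0.018, -0.999, 0.049], [-0.001, 0.049, 0.999], [-1.0, -0.018, 0.0]]
ft_force: [5.2, -0.8, -1.7]
grip_width: 0.448
```

Run:
```python
from h import *
c=snap('wrist','wrist17.png');c=snap('top','top17.png')
cv2.imwrite('pics/z17.png',cv2.resize(cv2.imread('pics/top17.png')[120:240,240:400],None,fx=4,fy=4,interpolation=2))
```

```text
(no output)
```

View pics/z17.png

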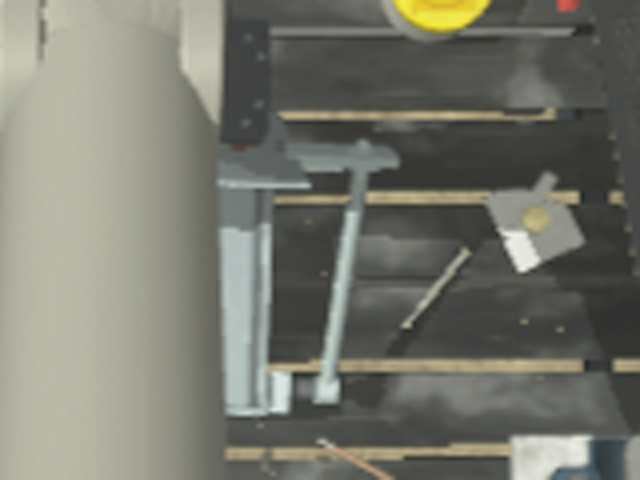

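View pics/wrist17.png

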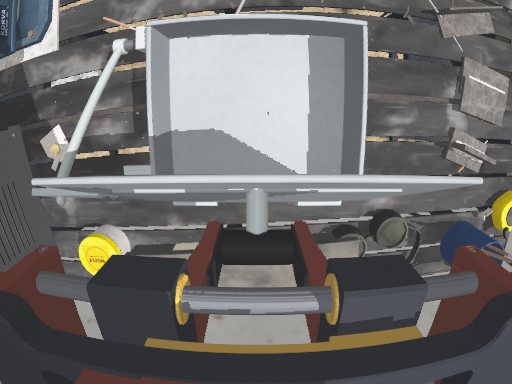

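Emit:
step_arm(rows=[[0.03,-0.003,0,-0.001,0,0,0],[0.03,-0.002,0,0,0,0,0],[0.03,0,0,0,0,0,0]])

```text
clock: 19.15
ee_pos: [0.6328, -0.0293, 0.2018]
tcp_rot: [[0.03, -0.998, 0.048], [-0.001, 0.048, 0.999], [-1.0, -0.03, 0.0]]
ft_force: [0.5, 0.0, 0.5]
grip_width: 0.453
```

Emit:
step_arm(rows=[[0.07,0,0,0,0,0,0],[0.07,0,0,0,0,0,0],[0.07,0,0,0,0,0,0],[0.07,0,0,0,0,0,0],[0.07,0,0,0,0,0,0],[0.07,0.001,0,0.015,0,0,0],[0.07,0,0,0.02,0,0,0],[0.07,0,0,0.03,0,0,0],[0.07,0,0,0.04,0,0,0],[0.07,0,0.02,0.03,0,0,0],[0.07,0,0.04,0,0,0,0],[0.07,0,0.05,0,0,0,0],[0.07,0,0.05,0,0,0,0],[0.07,0,0.05,0,0,0,0],[0.07,0,0,0,0,0,0]])

```text
clock: 20.65
ee_pos: [0.6261, 0.1838, 0.3428]
tcp_rot: [[0.022, -0.998, 0.057], [-0.0, 0.057, 0.998], [-1.0, -0.022, 0.001]]
ft_force: [0.0, -0.3, 0.3]
grip_width: 0.8
```

Run:
```python
from h import *
np.set_printoptions(precision=4,suppress=True,linewidth=200)
st();c=snap('wrist','wrist18.png');c=snap('top','top18.png')
cv2.imwrite('pics/z18.png',cv2.resize(cv2.imread('pics/top18.png')[110:250,200:400],None,fx=4,fy=4,interpolation=2))
W=pts(c); e=W[...,0]*.9987-W[...,1]*.05-.556; y=W[...,0]*.05+W[...,1]*.9987
m=(W[...,2]>.1)&(W[...,2]<.275)&(abs(y)<.11)&(e>.02)&(e<.11)
A=np.c_[e[m],W[...,2][m]]; print(len(A)); l=cv2.fitLine(A.astype(np.float32),cv2.DIST_HUBER,0,.001,.001).ravel(); print(l,np.arctan2(abs(l[1]),abs(l[0])))
m=(W[...,2]>.03)&(y<-.15)&(y>-.2)&(e>-.1)&(e<.12)
for v in range(145,215,4):
    q=m[v]
    if q.any(): print(v,np.median(e[v][q]),np.median(y[v][q]),W[v][q][:,2].max(),q.sum())
```

```text
{'clock': 20.65, 'joint_positions': [-0.484, 0.334, 0.135, 1.436, -0.037, 1.354, 1.164], 'qvel': [0.038, -0.022, 0.082, 0.023, 0.039, 0.008, 0.028], 'joint_efforts': [1.183, -52.332, 3.355, -30.781, 0.215, -0.038, -0.641], 'ee_pos': [0.626, 0.184, 0.343], 'tcp_rot': [[0.022, -0.998, 0.057], [-0.0, 0.057, 0.998], [-1.0, -0.022, 0.001]], 'ft_force': [0.034, -0.251, 0.303], 'wrist_torque': [0.065, 0.013, -0.027], 'grip_width': 0.8}
1708
[ 0.3716 -0.9284  0.0543  0.2128] 1.1901064
157 0.06473313168768402 -0.1655102062128021 0.2006890656501293 13
161 0.05219126909098487 -0.16238858581553167 0.21184394174502708 16
165 0.04470338648114236 -0.16044118468715626 0.19110201396237012 4
169 0.036169183546739814 -0.16205706825034577 0.18275676737267846 4
173 0.027577174761406253 -0.1616229878028351 0.17064407587687544 4
177 0.017977254379935803 -0.1601153557528243 0.16480353927366645 4
181 0.009011409727177955 -0.16190180246179403 0.1570905574003671 4
185 -0.00023155675199365566 -0.16121688256443972 0.14484056995552216 4
189 -0.009532796911111141 -0.1606693673975293 0.13488550195892138 4
193 -0.019327968412473362 -0.1615944298294312 0.12852706185635263 4
197 -0.028982922559495194 -0.16124252686424545 0.11751696976475218 4
201 -0.03891203804754584 -0.1609993449253424 0.10819690658099358 3
205 -0.04871833707403189 -0.16192750157698005 0.09505570936939062 4
209 -0.05891056450088522 -0.16094018029196672 0.08601915691366946 4
213 -0.06901568787886703 -0.16195738301899432 0.07123371302890344 3
```

View pics/z18.png

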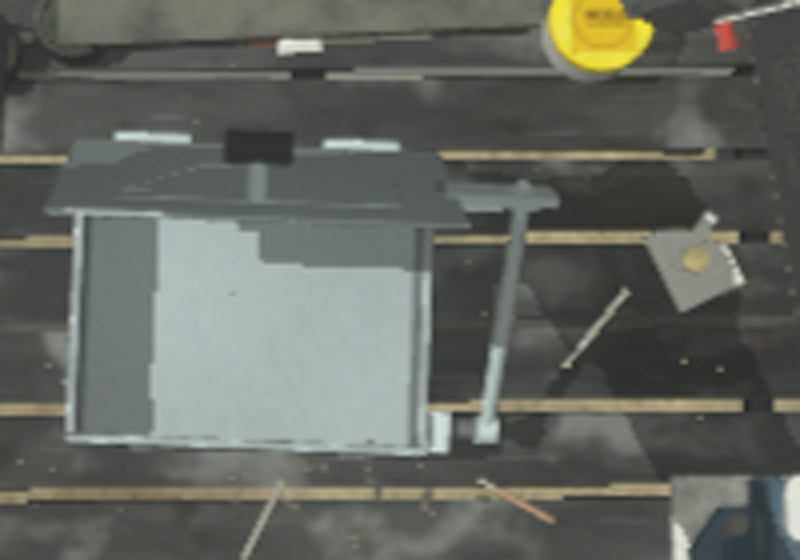

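View pics/wrist18.png

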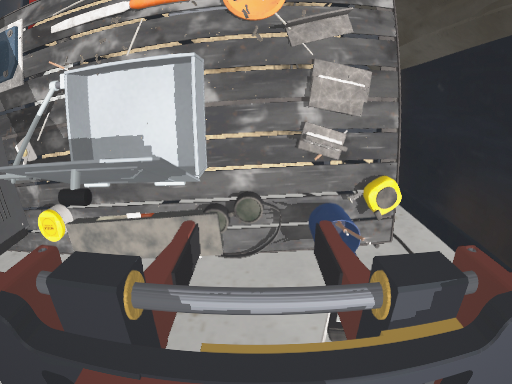

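Emit:
step_arm(rows=[[0.07,0,0.015,0,0,-0.1,8.5],[0.06,0,0.015,0,0,-0.2,8.5],[0.06,0,0.015,0,0,-0.2,8.5],[0.06,0,0.015,0,0,-0.2,8.5],[0.05,0,0.015,0,0,-0.2,8.5],[0.05,0,0.015,0,0,-0.2,8.5],[0.045,0,0.015,0,0,-0.2,8.5],[0.045,0,0.01,0,0,0,8.5],[0.045,0,0,0,0,0,6],[0.045,0,0,0,0,0,0]])

```text
clock: 21.75
ee_pos: [0.6343, 0.2659, 0.3442]
tcp_rot: [[0.036, -0.328, -0.944], [0.029, -0.944, 0.329], [-0.999, -0.039, -0.025]]
ft_force: [-0.3, -0.2, 0.3]
grip_width: 0.514
```

Run:
```python
from h import *
np.set_printoptions(precision=4,suppress=True,linewidth=200)
st()
c=load('top18.png');W=pts(c)
b=(W[...,2]>.036)&(W[...,2]<.06); b[:,:120]=0; b[:,175:]=0; b[:145]=0;b[185:]=0
P=W[b]; print(len(P),P.mean(0),cv2.fitLine(P[:,:2].astype(np.float32),cv2.DIST_HUBER,0,.001,.001).ravel(), cv2.minAreaRect(P[:,:2].astype(np.float32)))
c=snap('wrist','wrist19.png')
```

```text
{'clock': 21.75, 'joint_positions': [-0.409, 0.388, -0.107, 1.351, 0.034, 1.36, 2.293], 'qvel': [0.008, -0.003, 0.012, 0.005, -0.0, -0.001, -0.05], 'joint_efforts': [-0.929, -55.626, -1.023, -30.252, -0.025, -0.14, 1.03], 'ee_pos': [0.634, 0.266, 0.344], 'tcp_rot': [[0.036, -0.328, -0.944], [0.029, -0.944, 0.329], [-0.999, -0.039, -0.025]], 'ft_force': [-0.322, -0.229, 0.312], 'wrist_torque': [0.061, 0.098, 0.011], 'grip_width': 0.514}<stdin>:6: RuntimeWarning: Mean of empty slice.
  ret = um.true_divide(
Traceback (most recent call last):
cv2.error: OpenCV(4.12.0) /io/opencv/modules/imgproc/src/linefit.cpp:50: error: (-215:Assertion failed) count > 0 in function 'fitLine2D_wods'
```

Run:
```python
from h import *
np.set_printoptions(precision=4,suppress=True,linewidth=200)
c=load('top0.png');W=pts(c)
b=(W[...,2]>.036)&(W[...,2]<.06); b[:,:120]=0; b[:,175:]=0; b[:145]=0;b[185:]=0
P=W[b]; print(len(P),P.mean(0),cv2.fitLine(P[:,:2].astype(np.float32),cv2.DIST_HUBER,0,.001,.001).ravel(), cv2.minAreaRect(P[:,:2].astype(np.float32)))
c=snap('wrist','wrist19.png');W=fpts(c)
b=(W[...,2]>.034)&(W[...,2]<.052)&(abs(W[...,0]-.62)<.06)&(abs(W[...,1]-.3)<.06)
P=W[b]; print(len(P),P.mean(0),cv2.fitLine(P[:,:2].astype(np.float32),cv2.DIST_HUBER,0,.001,.001).ravel(), cv2.minAreaRect(P[:,:2].astype(np.float32)))
```

```text
82 [0.6205 0.2982 0.0422] [0.3151 0.9491 0.6205 0.2982] ((0.6206400990486145, 0.2989382743835449), (0.07604563236236572, 0.007957367226481438), 71.78052520751953)
205 [0.62   0.299  0.0415] [0.3181 0.9481 0.6164 0.2887] ((0.6204730272293091, 0.30161839723587036), (0.07622433453798294, 0.006904554087668657), 71.61992645263672)
```

View pics/wrist19.png

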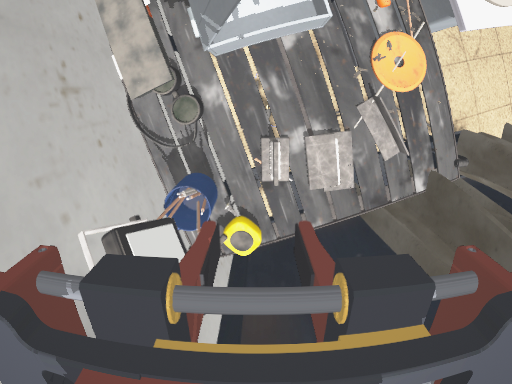

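Emit:
step_arm(rows=[[0.045,-0.007,0.015,-0.02,-0.9,1.1,0.5],[0.045,-0.006,0.015,-0.04,-0.8,1,0.3],[0.045,0,0.003,-0.04,0,0,0],[0.045,0,0,-0.04,0,0,0],[0.045,0,0,-0.04,0,0,0],[0.045,0,0,-0.03,0,0,0],[0.045,0,0,0,0,0,0],[0.045,0,0,0,0,0,0]])

```text
clock: 22.6
ee_pos: [0.6138, 0.3004, 0.1195]
tcp_rot: [[-0.01, -0.333, -0.943], [-0.009, -0.943, 0.334], [-1.0, 0.012, 0.006]]
ft_force: [-0.1, 0.5, 0.1]
grip_width: 0.513
```

Run:
```python
from h import *
np.set_printoptions(precision=4,suppress=True,linewidth=200)
c=snap('wrist','wrist20.png');W=fpts(c)
b=(W[...,2]>.034)&(W[...,2]<.052)&(abs(W[...,0]-.62)<.05)&(abs(W[...,1]-.3)<.05)
P=W[b]; print(len(P),P.mean(0), cv2.minAreaRect(P[:,:2].astype(np.float32)))
```

```text
653 [0.6207 0.3002 0.0416] ((0.6212915182113647, 0.3020595610141754), (0.07640958577394485, 0.007989595644176006), 71.84607696533203)
```

View pics/wrist20.png

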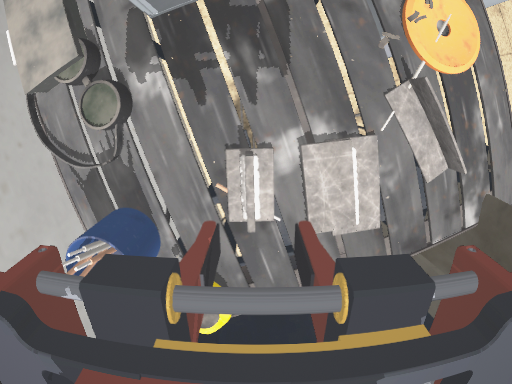

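Emit:
step_arm(rows=[[0.045,0.005,0,-0.02,0.3,-0.3,0.7],[0.045,0.002,0,-0.025,0.2,-0.3,0.6],[0.045,0,0,-0.02,0,0,0],[0.045,0,0,0,0,0,0],[0.045,0,0,0,0,0,0]])

```text
clock: 23.15
ee_pos: [0.6273, 0.3048, 0.0641]
tcp_rot: [[0.016, -0.314, -0.949], [0.008, -0.949, 0.314], [-1.0, -0.012, -0.012]]
ft_force: [0.2, 0.4, 0.5]
grip_width: 0.513
```

Run:
```python
from h import *
np.set_printoptions(precision=4,suppress=True,linewidth=200)
c=snap('wrist','wrist21.png')
```

```text
(no output)
```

View pics/wrist21.png

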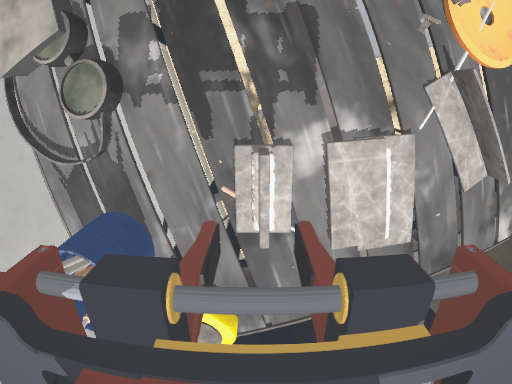

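Emit:
step_arm(rows=[[0.045,-0.004,-0.003,-0.01,-0.2,0.4,0],[0.045,-0.002,-0.001,-0.015,0,0,0],[0.045,0,0,-0.015,0,0,0],[0.045,0,0,-0.01,0,0,0],[0.045,0,0,0,0,0,0],[0.045,0,0,0,0,0,0]])

```text
clock: 23.8
ee_pos: [0.6219, 0.3013, 0.0129]
tcp_rot: [[0.011, -0.314, -0.949], [0.006, -0.949, 0.314], [-1.0, -0.009, -0.009]]
ft_force: [-0.1, -0.2, 0.4]
grip_width: 0.514
```

Run:
```python
from h import *
np.set_printoptions(precision=4,suppress=True,linewidth=200)
c=snap('wrist','wrist22.png')
```

```text
(no output)
```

View pics/wrist22.png

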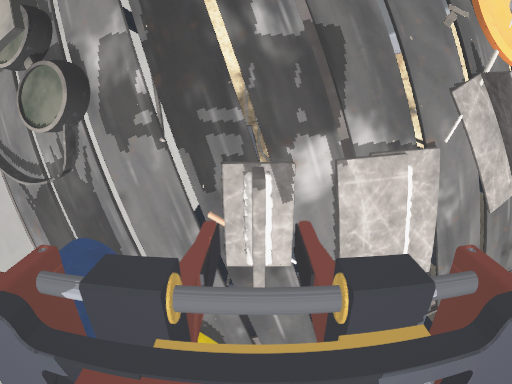

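Emit:
step_arm(force=40, rows=[[0.045,0,0,-0.01,0,0,0],[0.045,0,0,-0.01,0,0,0],[0.045,0,0,-0.006,0,0,0],[0.045,0,0,0,0,0,0],[0.0,0,0,0,0,0,0],[0.0,0,0,0,0,0,0],[0.0,0,0,0,0,0,0],[0.0,0,0,0,0,0,0],[0.0,0,0,0,0,0,0],[0.0,0,0,0,0,0,0],[0.0,0,0,0,0,0,0]])

```text
clock: 24.95
ee_pos: [0.6229, 0.3019, -0.0138]
tcp_rot: [[0.014, -0.314, -0.949], [0.007, -0.949, 0.314], [-1.0, -0.011, -0.011]]
ft_force: [-0.3, -0.6, -1.7]
grip_width: 0.09
```

Emit:
step_arm(rows=[[0,0,0,0.015,0,0,0],[0,0,0,0.03,0,0,0],[0,0,0,0.04,0,0,0],[0,0,0,0.04,0,0,0],[0,0,0,0.03,0,0,0],[0,-0.01,0,0,0,0,-3],[0,-0.01,0,0,0,0,-6],[0,-0.01,0,0,0,0,-6],[0,-0.01,0,0,0,0,-6],[0,-0.01,0,0,0,0,-6],[0,-0.01,0,0,0,0,-6],[0,-0.01,0,0,0,0,-6],[0,-0.01,0,0,0,0,-6],[0,-0.01,0,0,0,0,-6],[0,-0.01,0,0,0,0,-6],[0,-0.005,0,0,0,0,-6],[0,0,0,0,0,0,0]])

```text
clock: 26.65
ee_pos: [0.5036, 0.2969, 0.1553]
tcp_rot: [[0.003, -0.994, -0.107], [-0.003, -0.107, 0.994], [-1.0, -0.002, -0.003]]
ft_force: [0.4, 0.5, -4.2]
grip_width: 0.086
```

Run:
```python
from h import *
c=snap('wrist','wrist23.png')
```

```text
(no output)
```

View pics/wrist23.png

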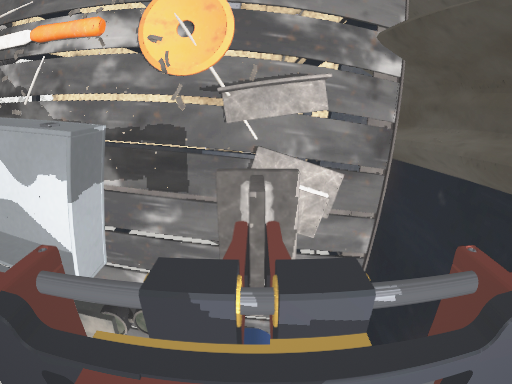

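Emit:
step_arm(rows=[[0,0.001,-0.02,0,0,0,-1],[0,0.001,-0.03,0,0,0,-1],[0,0.001,-0.03,0,0,0,-1],[0,0.001,-0.03,0,0,0,-1],[0,0.001,-0.03,0,0,0,-1],[0,0.001,-0.03,0,0,0,-1],[0,0.001,-0.03,0,0,0,-1],[0,0,-0.03,0,0,0,-1],[0,0,-0.03,0,0,0,-1],[0,0,-0.02,0,0,0,0],[0,0,-0.01,0,0,0,0],[0,0,0,0,0,0,0],[0,0,0,0,0,0,0]])

```text
clock: 28.0
ee_pos: [0.5101, -0.0165, 0.1588]
tcp_rot: [[0.006, -0.999, 0.039], [-0.004, 0.039, 0.999], [-1.0, -0.006, -0.003]]
ft_force: [-0.5, 0.2, -4.1]
grip_width: 0.085
```

Run:
```python
from h import *
c=snap('wrist','wrist24.png')
c=snap('top','top24.png')
```

```text
(no output)
```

View pics/wrist24.png

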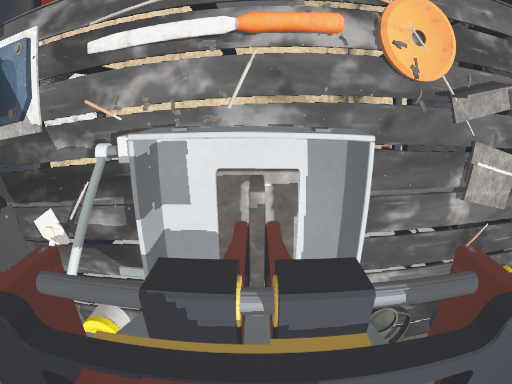

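View pics/top24.png

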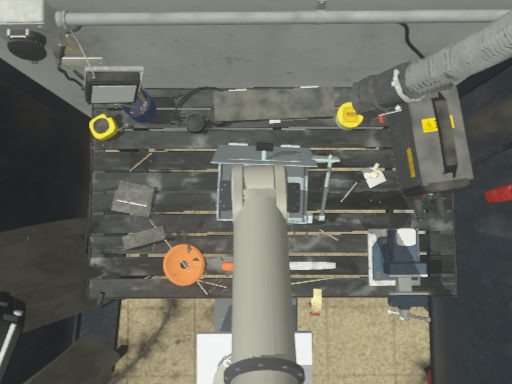

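Emit:
step_arm(rows=[[0,0.005,0,-0.015,0,0,0],[0,0.003,0,-0.025,0,0,0],[0,0,0,-0.025,0,0,0],[0,0,0,-0.02,0,0,0],[0,0,0,0,0,0,0],[0,0,0,0,0,0,0]])

```text
clock: 28.7
ee_pos: [0.5209, -0.0065, 0.0723]
tcp_rot: [[0.009, -1.0, 0.023], [0.0, 0.023, 1.0], [-1.0, -0.009, 0.0]]
ft_force: [0.5, 0.2, -3.1]
grip_width: 0.09
```

Run:
```python
from h import *
c=snap('wrist','wrist25.png')
```

```text
(no output)
```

View pics/wrist25.png

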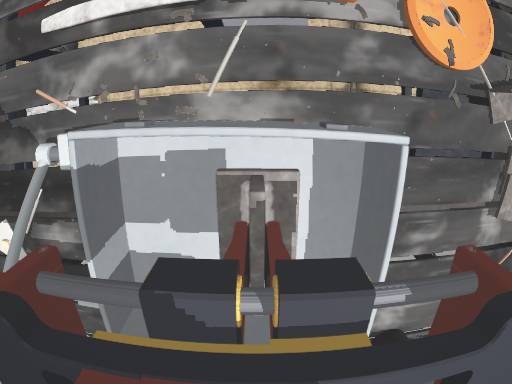

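Emit:
step_arm(rows=[[0,-0.003,-0.003,-0.015,0,0,-0.5],[0,0,-0.003,-0.02,0,0,-0.5],[0,0,0,-0.015,0,0,0],[0,0,0,-0.01,0,0,0],[0,0,0,0,0,0,0],[0,0,0,0,0,0,0]])

```text
clock: 29.35
ee_pos: [0.5247, -0.0097, 0.0179]
tcp_rot: [[0.023, -0.999, 0.037], [0.003, 0.037, 0.999], [-1.0, -0.023, 0.004]]
ft_force: [0.2, -0.9, -3.7]
grip_width: 0.092
```

Run:
```python
from h import *
c=snap('wrist','wrist26.png')
```

```text
(no output)
```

View pics/wrist26.png

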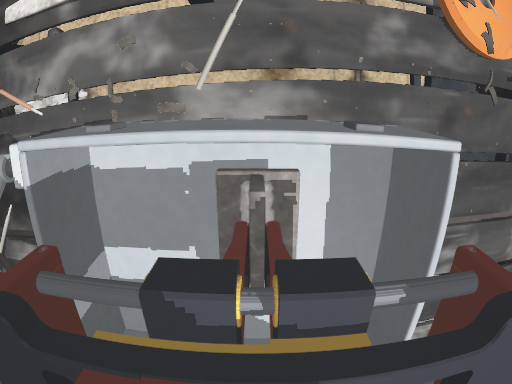

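Emit:
step_arm(rows=[[0,0,0,-0.008,0,0.5,0],[0,0,0,-0.008,0,0.5,0],[0,0,0,-0.005,0,0.3,0],[0,0,0,0,0,0,0]])

```text
clock: 29.8
ee_pos: [0.5264, -0.0093, -0.0031]
tcp_rot: [[0.002, -0.999, 0.037], [0.004, 0.037, 0.999], [-1.0, -0.002, 0.004]]
ft_force: [-0.0, 0.7, -4.0]
grip_width: 0.087
```

Emit:
step_arm(rows=[[0,0,0,-0.003,0,0,0],[0,0,0,-0.002,0,0,0],[0,0,0,-0.001,0,0,0],[0,0,0,0,0,0,0]])

```text
clock: 30.2
ee_pos: [0.5266, -0.0093, -0.0071]
tcp_rot: [[0.002, -0.999, 0.037], [0.005, 0.037, 0.999], [-1.0, -0.002, 0.005]]
ft_force: [-0.1, 0.1, -3.8]
grip_width: 0.088
```

Emit:
step_arm(rows=[[0,0,0,-0.0015,0,0,0],[0,0,0,-0.0015,0,0,0],[0,0,0,0,0,0,0]])

```text
clock: 30.5
ee_pos: [0.527, -0.0092, -0.0072]
tcp_rot: [[0.003, -0.999, 0.038], [0.006, 0.038, 0.999], [-1.0, -0.002, 0.006]]
ft_force: [0.7, 0.0, -3.9]
grip_width: 0.086
```

Emit:
step_arm(rows=[[0,0,0,-0.002,0,0,0],[0,0,0,-0.002,0,0,0]])

```text
clock: 30.7
ee_pos: [0.5271, -0.0086, -0.008]
tcp_rot: [[0.003, -0.999, 0.037], [0.008, 0.037, 0.999], [-1.0, -0.002, 0.008]]
ft_force: [-11.9, 1.4, 36.2]
grip_width: 0.088
```

Emit:
step_arm(rows=[[0,0,0,0.001,0,0,0],[0.03,0,0,0,0,0,0],[0.045,0,0,0,0,0,0],[0.045,0,0,0,0,0,0],[0.045,0,0,0,0,0,0],[0.045,0,0,0.015,0,0,0],[0.045,0,0,0.02,0,0,0],[0.045,-0.003,0,0.025,0,0,0],[0.045,-0.003,0,0.03,0,0,0],[0.045,-0.003,0,0.04,0,0,0],[0.045,-0.01,0,0.04,0,0,0],[0.045,-0.01,0,0,0,0,0]])

```text
clock: 31.9
ee_pos: [0.4977, -0.0088, 0.1666]
tcp_rot: [[0.001, -0.999, 0.037], [0.006, 0.037, 0.999], [-1.0, -0.001, 0.006]]
ft_force: [0.2, 0.5, -0.4]
grip_width: 0.517
```

Run:
```python
from h import *
c=snap('wrist','wrist27.png')
```

```text
(no output)
```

View pics/wrist27.png

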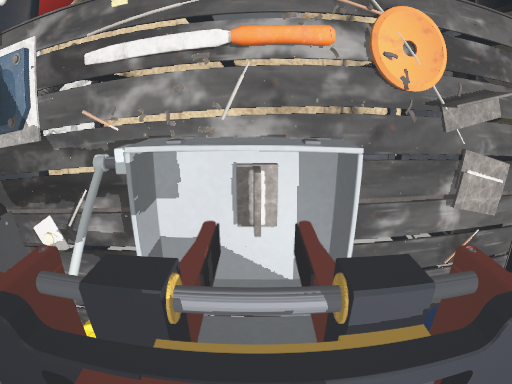

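Tee stands in the chest. I'll back the arm off to the left so the top camera sees everything, then check.

Emit:
step_arm(rows=[[0.045,-0.01,0.02,0.03,0,0,0],[0.045,-0.005,0.04,0.02,0,0,0],[0.045,0,0.05,0,0,0,0],[0.045,0,0.05,0,0,0,0],[0.045,0,0.05,0,0,0,0],[0.045,0,0.05,0,0,0,0],[0.045,0,0.05,0,0,0,0],[0.045,0,0.03,0,0,0,0],[0.045,0,0,0,0,0,0],[0.045,0,0,0,0,0,0]])

```text
clock: 32.95
ee_pos: [0.4691, 0.3369, 0.2016]
tcp_rot: [[-0.021, -0.999, 0.041], [-0.001, 0.041, 0.999], [-1.0, 0.021, -0.002]]
ft_force: [0.7, 0.1, -0.0]
grip_width: 0.51
```

Run:
```python
from h import *
np.set_printoptions(precision=4,suppress=True,linewidth=200)
st();c=snap('top','top28.png');W=pts(c)
e=W[...,0]*.9987-W[...,1]*.05-.556; y=W[...,0]*.05+W[...,1]*.9987
m=(W[...,2]>.1)&(W[...,2]<.275)&(abs(y)<.11)&(e>.02)&(e<.11)
A=np.c_[e[m],W[...,2][m]]; l=cv2.fitLine(A.astype(np.float32),cv2.DIST_HUBER,0,.001,.001).ravel(); print('lid',np.arctan2(abs(l[1]),abs(l[0])))
m=(W[...,2]>.06)&(abs(y+.162)<.008)&(e>-.07)&(e<.035)
A=np.c_[e[m],W[...,2][m]]; l=cv2.fitLine(A.astype(np.float32),cv2.DIST_HUBER,0,.001,.001).ravel(); print('rod',np.arctan2(abs(l[1]),abs(l[0])))
m=(W[...,2]>.04)&(W[...,2]<.06)&(abs(y)<.1)&(e>-.085)&(e<.06)
P=np.c_[e[m],y[m],W[...,2][m]]; print('web',len(P),P.mean(0),P.min(0),P.max(0),cv2.minAreaRect(P[:,:2].astype(np.float32)))
cv2.imwrite('pics/z28.png',cv2.resize(cv2.imread('pics/top28.png')[110:310,90:400],None,fx=2.5,fy=2.5,interpolation=2))
```

```text
{'clock': 32.95, 'joint_positions': [-0.767, 0.319, 0.055, 1.773, -0.035, 1.068, 0.833], 'qvel': [-0.025, 0.032, -0.015, -0.004, -0.013, -0.012, -0.002], 'joint_efforts': [-1.555, -46.988, 0.132, -26.935, -0.213, 0.066, -0.063], 'ee_pos': [0.469, 0.337, 0.202], 'tcp_rot': [[-0.021, -0.999, 0.041], [-0.001, 0.041, 0.999], [-1.0, 0.021, -0.002]], 'ft_force': [0.673, 0.104, -0.033], 'wrist_torque': [-0.003, -0.072, -0.017], 'grip_width': 0.51}
lid 1.1899244
rod 0.81481385
web 84 [-0.028   0.0154  0.0489] [-0.065   0.0114  0.0431] [0.0092 0.0195 0.0545] ((-0.02794746495783329, 0.015557575970888138), (0.008003953844308853, 0.07426294684410095), 88.78785705566406)
```

View pics/z28.png

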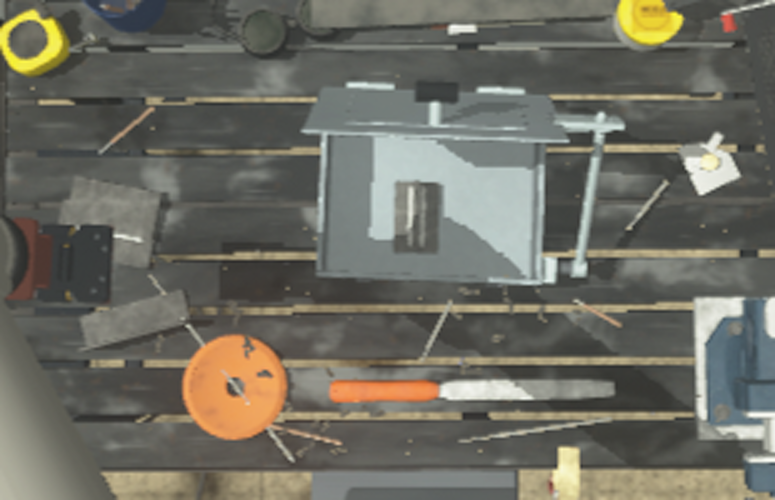

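```bash
python3 -c "
from workcell import bot; print(bot.finish_job())"
```

```text
the job is handed in; nothing more can be done
None
```

I handed the job in at about 33 s of the 72 s allowed. The lid is propped on the rod and the tee coupon is standing on the chest floor. The system gave no verdict.

**Last camera check before hand-in:**

| Item | Measured | Needed |
|---|---|---|
| Lid angle | about 1.19 rad, unchanged since I let go | 1.16 to 1.24 |
| Rod angle | about 0.81 rad (its stop is 0.787, so this is camera error) | above 0.75 |
| Tee position in the chest | x −0.028 m, y +0.016 m | within ±0.09 and ±0.11 |
| Top of the tee's web | 49 mm above the table | 49 mm if it is flat on the floor |

- **Pin in hole:** I judged this from the pictures and from the lid coming to a hard stop at that angle. I did not measure the distance between pin and hole.
- **Other loose things:** the lap coupon, angle stub and weld gauge look unmoved in the top view. The arm was clear of everything.

**What disagreed or went wrong:**
- **Fingertip position:** `bot.tips_ahead` says the tips are 8 mm ahead of the TCP, but the wrist camera showed them about 30 mm behind it. My first grip on the lid closed on nothing because of this. I used the measured value from then on.
- **Joint limits:** while lifting the rod, joints 6 and 7 came within about 1 mrad of their limits (0.171 and 2.959 rad). The readings never showed them past, and I backed away at once.
- **Forces:** the wrist force I saw peaked at about 36–38 N when setting the tee down, well under 120 N. When the rod met its stop it was about 32 N.
- **Scene camera:** its view was blocked, so I relied on the top and wrist cameras.

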